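# Set the torque wrench to 5 in its setting stand

### The job

The torque wrench is wanted at setting 5 for the next board. It cannot be set lying loose, so lay it in the orange fork and posts of the blue setting stand, flat and fully home with its scale up, and let go of it; only then take it by the ribbed sleeve and turn that until it has clicked in at 5. Leave the wrench in the stand, let go, and leave the other things on the mat where they are.

Things in the scene. Friction and masses are not known exactly. Their poses are not given: they have to be found in the camera images.
- torque_wrench: Torque wrench, 173 mm long, about 0.47 kg, lying flat, scale up: round black head, 62 mm across, 20 mm tall, with a ribbed metal sleeve standing on it, and a straight black handle with a red end cap. Origin: on the head axis at the underside. x runs from the handle towards the head (the handle lies at -x), z up through the sleeve.
- handle_mid (a point): Where to take the handle: on its centre line at the balance point, 62 mm from the head axis, 12 mm above the wrench's underside. The handle is 22 mm wide, 24 mm tall from the underside up, and reaches from 30 to 142 mm from the head axis.
- sleeve_mid (a point): Centre of the ribbed sleeve, on the head axis, 35 mm above the wrench's underside. The sleeve is a cylinder 38 mm across, from the top of the black head (15 mm below this point) to 13 mm above this point, and turns about the vertical through it.
- setting_sleeve (a joint): Sleeve angle in rad, growing clockwise seen from above: setting n is at (n - 1) x 0.785, so 1 at 0, 5 at 3.14 and the last, 6, at 3.93, with stops just beyond 1 and 6. Let go, it is pulled to the nearest setting by a spring detent, which takes about 0.3 N m to pass, so a light grip slips. Starts at 1 or 2.
- scale_5 (a point): The mark of setting 5 on the black head, 25 mm from its axis. Groups of 1 to 6 white dots, as on dice, 45 degrees apart, mark the settings round the sleeve; a yellow bar on the sleeve's top and side points to the present one. Seen from above with the handle down, 1 is at the lower left, the numbers run clockwise over the top, 5 is at the right, 67.5 degrees from straight up.
- setting_stand: Blue plate screwed to the table, 178 x 88 mm, 12 mm thick, with four orange domed posts, 16 mm tall, round the head's place and an orange fork for the handle. Origin: at the underside below the middle of the four posts; x runs from the fork to the posts. A wrench that is home has the same origin in plan, the same x axis, and its underside 12 mm above this origin.
- fork_mid (a point): Middle of the orange fork, on the plate's top, 105 mm from the head's place (12 mm above the stand's underside). Its two cheeks are 28 mm long with 27 mm between them, upright for 17 mm above the plate, then flared outward to about 28 mm above it. The wrench has 2.5 mm of play each way in the stand.
- flux_bottle: Bystander: small clear bottle with a red needle cap, 42 mm across, 125 mm tall. Origin at the centre of its underside.
- side_cutters: Bystander: red-handled side cutters lying flat, 156 x 43 x 12 mm. Origin at the centre of its underside.
- solder_spool: Bystander: blue and white solder spool lying flat, 60 mm across, 31 mm tall. Origin at the centre of its underside.
- pin_bin: Bystander: small open blue bin, 60 x 80 x 35 mm. Origin at the centre of its underside.
- tape_roll: Bystander: yellow tape roll lying flat, 56 mm across, 18 mm tall. Origin at the centre of its underside.
- screwdriver_red: Bystander: red-handled screwdriver lying flat, 167 x 22 x 22 mm. Origin at the centre of its underside.

How it is judged:
By the outcome, as a careful person would: the job done as asked, in the order asked, and still so for the second after the job is handed in, with the robot touching nothing.
It also fails if it takes over 61 s, if anything falls off the work surface, if the arm or the gripper's body presses on something with over 40 N, if the wrist force passes 120 N, or if a joint passes its speed limit or range.

### The arm

A 7-joint arm with a two-finger parallel gripper is mounted at the origin on a cart in front of the work surface, level with it; the furniture and walls round the work are solid. World frame = base frame: x ahead of the robot, y to its left, z up, the work surface at z = 0. Lengths are in m, angles in rad, forces in N, time in s.
With the tool pointing down it reaches from about 0.4 to 0.85 m from the base axis. Payload 10.4 kg.
Tool frame: the origin (TCP) lies at the very end of the fingers, on their centre line; the grasp point (between the pads) lies 19 mm behind it (manip.grip_depth is the distance from the TCP to the grasp point, in m); z points along the fingers, x is the direction in which the jaws open and shut, and the axes are right-handed (so a half turn about z gives the same grasp; the last joint's range is limited). The gripper opens to 85 mm and grips with 20 to 120 N. Pads are 22 mm wide; open, the fingers measure 114 mm over their backs; the gripper's body (76 mm by 85 mm) begins 54 mm behind the grasp point. The pads swing forward as they close: fully open they stand 13 mm farther back than shut.
Start: joints at [0.724, 0.332, -0.065, 1.46, 0.022, 1.35, -0.088], TCP at [0.459, -0.425, 0.194] pointing down, gripper open.
Joint ranges: [-2.6, 2.6], [-0.5, 2.12], [-1.47, 1.34], [0.16, 2.42], [-1.27, 4.41], [0.06, 2.06], [-2.6, 2.6]. Speed limits (rad/s): [2.22, 2.22, 2.79, 2.79, 3.14, 3.14, 3.14].

### API

Orientations are given as a unit quaternion [x, y, z, w].
In Python, from workcell import manip, cams gives the robot as it stands. The module is installed in compiled form; this text tells all that it offers.
- The arm moves only by the tool move_arm, never from a script. Its arguments are lists of equal length, an entry for each row: "claw": the opening, from 0 (shut) to 1 (fully open); "dp": the shift along the tool's x, y, z as a fraction of full scale, a list of three; "turn": the turn, a rotation vector about the tool's x, y, z as a fraction of full scale, a list of three. A call has 1 to 8 rows; each row shifts and turns the commanded pose from where the row before left it, along the tool's axes as they then stand; what a row does not reach is not made up. Full scale, the value 1, is 200 mm for a shift and 45 degrees for a turn. A row lasts 1/12 s, in which the tool goes at most 41.7 mm and 7.16 degrees, less where a joint would pass 70% of its speed; a pose out of reach is approached as far as the arm can. A call with a number of a shift or a turn outside -1 to 1 is refused whole. A call with a gripper value outside its range is refused whole. The fingers move at their own pace and stop on an object; "grip_force" is the grip in N (left out, the last holds). Time passes only in rows, so rows that do not move let the fingers close. It gives the time, the measured TCP pose, the force and the opening at its end, in the units of the state.
- manip.get_obs(): the state, without advancing time (a new reading comes with each control period).
- cams.camera(name): name is "scene" or "top" or "wrist"; returns the picture (480x640x3 uint8, red, green, blue); there is no depth.
- cams.camera_info(name): a dict with "fx", "fy", "cx", "cy" (pixels), "pose" (4x4, takes a point from camera to world coordinates); the wrist camera has in their place "tool_from_camera" (4x4, takes a point from camera to tool coordinates, whose origin is the TCP and whose axes are the tool frame's). Camera axes: x right, y down, z forward; pixel columns grow to the right and rows downward; lengths in m; the calibration is good to about 2 mm. A picture is of the moment at which its call begins: read the wrist's pose just before it. camera_info takes no time and is no camera call.
- manip.hand_in(): hands the job in, once; it reports no verdict.
The state is a dict: "clock": time; "joint_pos": joint angles; "joint_velocities": joint speeds; "tau": joint torques, N m; "position": TCP position; "ee_rot": TCP orientation; "ft_force": force on the tool from outside, world axes, zero at the start; "torque": the same for the moment, N m; "grip_width": opening from 0.0 (shut) to 1.0 (fully open).
Only numpy, scipy, OpenCV 4.12 (cv2) and the standard library are available. Lean on these libraries where they do the work, as an engineer would, in place of code of your own. Each camera call takes 0.05 s, during which the arm holds its last target.

## Working session

There is one attempt and no reset: what is moved stays moved. The work goes in short steps, Python scripts to look and compute and a tool call to move; the robot and the scene stay as the last step left them, time stands still between calls to the robot, and variables do not carry over. Pictures are saved under pics/ and viewed, and the job is handed in when it is done.

Besides the shell and the picture viewer there is one more tool, called after "Request:" as name(argument=value, ...) on one line, values as JSON. move_arm: Moves the arm, as the interface text tells. Shift numbers are shares of 200 mm and turn numbers shares of 45 degrees, none past 1 either way. Its arguments: {"type":"object","properties":{"claw":{"type":"array","items":{"type":"number"}},"dp":{"type":"array","items":{"type":"array","items":{"type":"number"}}},"turn":{"type":"array","items":{"type":"array","items":{"type":"number"}}},"grip_force":{"type":"number"}},"required":["claw","dp","turn"]}

```bash
mkdir -p pics; python3 - <<'E'
from workcell import manip,cams
import cv2,numpy as np
np.set_printoptions(precision=4,suppress=True)
o=manip.get_obs()
for k,v in o.items(): print(k,np.array(v))
print(manip.grip_depth)
for n in("scene","top","wrist"):
    im=cams.camera(n);cv2.imwrite(f"pics/{n}0.png",im[:,:,::-1]);print(n,cams.camera_info(n))
E
```

```text
clock 0.0
joint_pos [ 0.7244  0.3329 -0.0647  1.461   0.0216  1.3499 -0.0885]
joint_velocities [ 0.0004  0.0015 -0.0003 -0.      0.0014 -0.0006 -0.0005]
tau [  0.0001 -62.5444   0.0492 -39.1605   0.0162   0.0099  -0.    ]
position [ 0.4582 -0.4244  0.1935]
ee_rot [ 0.9311 -0.3649 -0.0007 -0.0002]
ft_force [-0.2118 -0.6419  0.2271]
torque [-0.0223  0.0286 -0.0285]
grip_width 1.0025061043957377
0.0187
scene {'fx': 597.989286066544, 'fy': 597.989286066544, 'cx': 310.7379195015006, 'cy': 244.74851805823502, 'pose': array([[-0.9999,  0.013 ,  0.005 ,  0.5326],
       [ 0.0091,  0.8817, -0.4717,  0.2365],
       [-0.0106, -0.4716, -0.8817,  0.9218],
       [ 0.    ,  0.    ,  0.    ,  1.    ]])}
top {'fx': 583.751198032853, 'fy': 583.751198032853, 'cx': 308.46645475362976, 'cy': 238.66365111006573, 'pose': array([[ 0.0138, -0.9974,  0.0711,  0.4615],
       [-0.9998, -0.013 ,  0.0115, -0.2058],
       [-0.0105, -0.0713, -0.9974,  0.9186],
       [ 0.    ,  0.    ,  0.    ,  1.    ]])}
wrist {'fx': 363.89409865229925, 'fy': 363.89409865229925, 'cx': 323.604732225642, 'cy': 237.56787180541792, 'tool_from_camera': array([[ 1.    ,  0.0003,  0.0001,  0.0005],
       [-0.0003,  0.9525,  0.3046, -0.08  ],
       [-0.0001, -0.3046,  0.9525, -0.1812],
       [ 0.    ,  0.    ,  0.    ,  1.    ]])}
```

View pics/scene0.png

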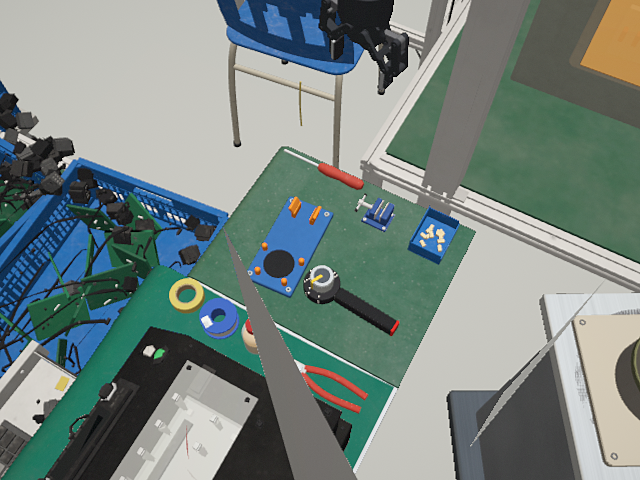

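View pics/top0.png

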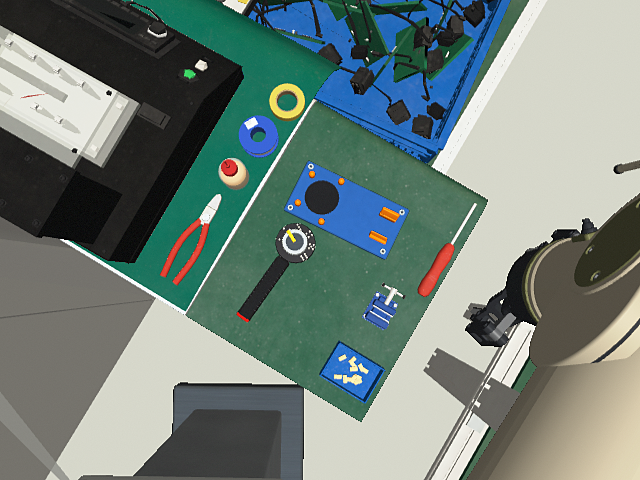

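View pics/wrist0.png

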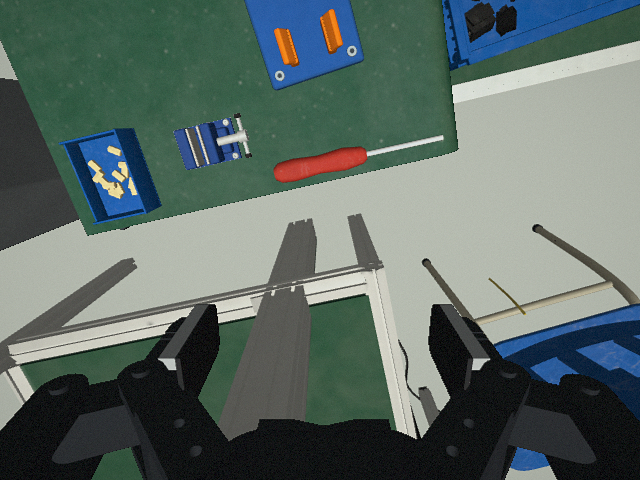

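```bash
cat > h.py <<'E'
from workcell import manip,cams
import cv2,numpy as np
from scipy.spatial.transform import Rotation as R
np.set_printoptions(precision=4,suppress=True)
def obs():
    o=manip.get_obs();return o
def campose(n,o=None):
    i=cams.camera_info(n)
    if n!="wrist": return i,np.array(i["pose"])
    T=np.eye(4);T[:3,:3]=R.from_quat(o["ee_rot"]).as_matrix();T[:3,3]=o["position"]
    return i,T@np.array(i["tool_from_camera"])
def ray(i,P,u,v):
    d=P[:3,:3]@np.array([(u-i["cx"])/i["fx"],(v-i["cy"])/i["fy"],1]);return P[:3,3],d
def onz(i,P,u,v,z):
    c,d=ray(i,P,u,v);return c+d*(z-c[2])/d[2]
def proj(i,P,X):
    p=np.linalg.inv(P)@np.append(X,1);return np.array([i["fx"]*p[0]/p[2]+i["cx"],i["fy"]*p[1]/p[2]+i["cy"]])
def tri(rays):
    A=np.zeros((3,3));b=np.zeros(3)
    for c,d in rays:
        d=d/np.linalg.norm(d);M=np.eye(3)-np.outer(d,d);A+=M;b+=M@c
    return np.linalg.solve(A,b)
def blobs(im,lo,hi,amin=15,roi=None):
    hsv=cv2.cvtColor(im,cv2.COLOR_RGB2HSV);m=cv2.inRange(hsv,np.array(lo),np.array(hi))
    if roi: 
        mm=np.zeros_like(m);x0,y0,x1,y1=roi;mm[y0:y1,x0:x1]=m[y0:y1,x0:x1];m=mm
    n,l,s,c=cv2.connectedComponentsWithStats(m)
    return [(c[k],s[k,4],s[k,:4]) for k in range(1,n) if s[k,4]>=amin],l
E
python3 - <<'E'
from h import *
for n,roi in(("top",(180,140,500,430)),("scene",(200,150,480,420))):
    im=cv2.imread(f"pics/{n}0.png")[:,:,::-1].copy()
    i,P=campose(n)
    print(n,"orange")
    for c,a,b in blobs(im,(8,150,120),(20,255,255),6,roi)[0]: print(c,a,b,onz(i,P,*c,.02))
    print("red")
    for c,a,b in blobs(im,(0,150,100),(5,255,255),15,roi)[0]: print(c,a,b,onz(i,P,*c,.012))
    print("yellow")
    for c,a,b in blobs(im,(22,120,120),(35,255,255),4,roi)[0]: print(c,a,b,onz(i,P,*c,.045))
    print("black")
    for c,a,b in blobs(im,(0,0,0),(180,90,60),60,roi)[0]: print(c,a,b,onz(i,P,*c,.012))
    x0,y0=(230,150) if n=="top" else (240,190)
    cv2.imwrite(f"pics/{n}0z.png",cv2.resize(im[y0:y0+150,x0:x0+190],None,fx=4,fy=4,interpolation=cv2.INTER_CUBIC)[:,:,::-1])
E
```

```text
top orange
[311.6765 173.9412] 34 [309 171   6   7] [ 0.6266 -0.1991  0.02  ]
[340.9091 181.0606] 33 [338 178   7   7] [ 0.6159 -0.2447  0.02  ]
[297.5 202.5] 32 [295 200   6   6] [ 0.5815 -0.1777  0.02  ]
[388.9012 214.1453] 172 [380 207  20  15] [ 0.5652 -0.3193  0.02  ]
[320.9    221.3333] 30 [318 219   7   6] [ 0.5527 -0.2144  0.02  ]
[377.6378 237.0157] 127 [369 231  18  13] [ 0.5295 -0.3021  0.02  ]
red
[228.6559 166.828 ] 186 [221 160  16  16] [ 0.6378 -0.0683  0.012 ]
[189.123 230.615] 187 [180 218  21  29] [ 0.5363 -0.0088  0.012 ]
[195.2846 251.1821] 390 [180 223  29  58] [ 0.5043 -0.0194  0.012 ]
[435.8017 269.6508] 716 [418 243  37  54] [ 0.4806 -0.3931  0.012 ]
[242.1395 316.8837] 43 [237 312  12  10] [ 0.4037 -0.0947  0.012 ]
yellow
[290.8222 235.7778] 45 [286 230  10  13] [ 0.5278 -0.1692  0.045 ]
black
[187.9725 153.8566] 509 [180 140  25  42] [ 0.6577 -0.0036  0.012 ]
[321.6058 196.9279] 860 [305 181  34  33] [ 0.5919 -0.2151  0.012 ]
[263.8884 286.5407] 995 [239 254  51  65] [ 0.4509 -0.1274  0.012 ]
[485.313  322.2254] 936 [466 293  34  54] [ 0.401  -0.4689  0.012 
[... 738 characters left out ...]
4055 -0.0981  0.012 ]
[336.9709 379.6949] 413 [305 365  63  35] [ 0.4995 -0.0141  0.012 ]
[330.2593 395.5975] 405 [302 373  59  40] [0.5105 0.0102 0.012 ]
yellow
[316.027  278.4324] 37 [311 275  12   9] [ 0.5296 -0.1708  0.045 ]
[201.1087 293.5652] 46 [200 286   4  16] [ 0.7134 -0.1468  0.045 ]
black
[205.2197 231.9697] 132 [200 225  16  16] [ 0.7221 -0.2783  0.012 ]
[278.4709 263.5339] 635 [264 251  30  27] [ 0.5929 -0.2149  0.012 ]
[354.9784 306.1737] 1249 [304 277  92  58] [ 0.4665 -0.1353  0.012 ]
[240.6152 381.0565] 2001 [200 343  77  77] [ 0.6479 -0.0138  0.012 ]
[449.24 406.96] 75 [447 394   6  26] [0.3321 0.0293 0.012 ]
[328.7769 410.95  ] 260 [315 398  27  22] [0.5133 0.0332 0.012 ]
```

```bash
sleep 1
```

```text
(no output)
```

View pics/top0z.png

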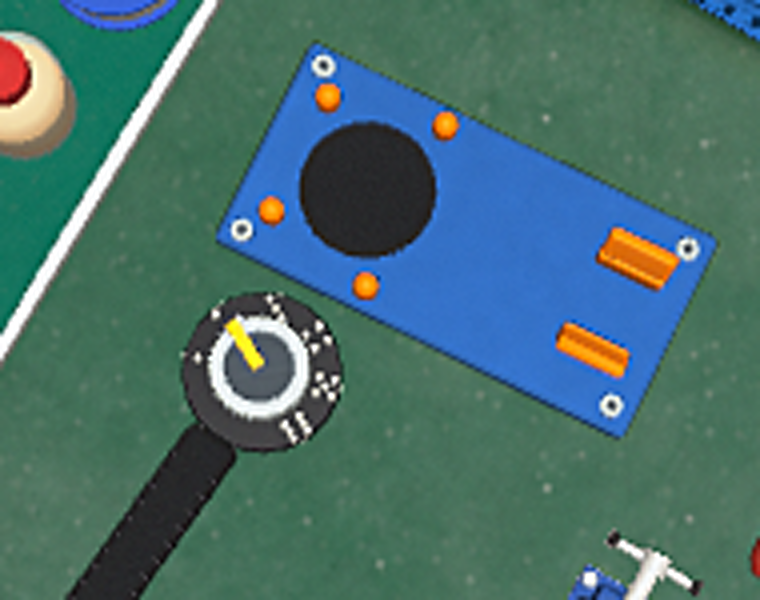

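View pics/scene0z.png

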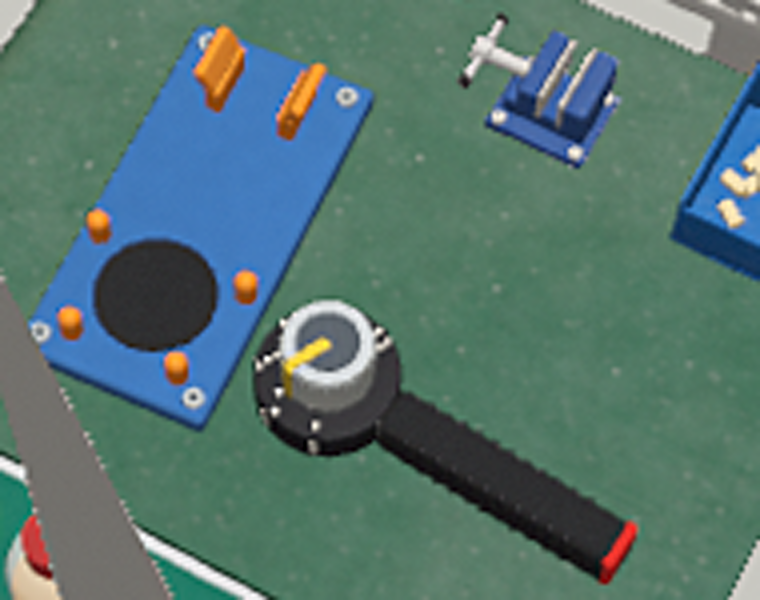

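```bash
python3 - <<'E'
from h import *
Z={}
for n in("top","scene"):
    im=cv2.imread(f"pics/{n}0.png")[:,:,::-1].copy();i,P=campose(n)
    hsv=cv2.cvtColor(im,cv2.COLOR_RGB2HSV)
    # plate
    m=cv2.inRange(hsv,np.array((100,120,110)),np.array((118,255,255)))
    m=cv2.morphologyEx(m,cv2.MORPH_CLOSE,np.ones((5,5)))
    cs,_=cv2.findContours(m,cv2.RETR_EXTERNAL,cv2.CHAIN_APPROX_NONE)
    s=(312,230) if n=="top" else (290,240)
    for c in cs:
        if cv2.contourArea(c)>1500 and cv2.pointPolygonTest(c,(350.,215.) if n=="top" else (295.,232.),False)>0:
            pts=np.array([onz(i,P,*p[0],.012)[:2] for p in c])*1000
            r=cv2.minAreaRect(pts.astype(np.float32));print(n,"plate",r)
    # sleeve ring: bright low sat
    roi=(270,215,320,270) if n=="top" else (300,258,345,305)
    m=cv2.inRange(hsv,np.array((0,0,140)),np.array((180,60,255)))
    mm=np.zeros_like(m);x0,y0,x1,y1=roi;mm[y0:y1,x0:x1]=m[y0:y1,x0:x1]
    k,l,st,ce=cv2.connectedComponentsWithStats(mm);j=1+np.argmax(st[1:,4]);print("ring",ce[j],st[j])
    c,_=cv2.findContours((l==j).astype(np.uint8),cv2.RETR_EXTERNAL,cv2.CHAIN_APPROX_NONE)
    if n=="top":
        e=cv2.fitEllipse(c[0]);print(e,onz(i,P,*e[0],.048))
    # black
    roi=(235,215,320,322) if n=="top" else (300,265,400,340)
    m=((hsv[:,:,2]<75)&(hsv[:,:,1]<110)).astype(np.uint8)
    mm=np.zeros_like(m);x0,y0,x1,y1=roi;mm[y0:y1,x0:x1]=m[y0:y1,x0:x1]
    cs,_=cv2.findContours(mm,cv2.RETR_EXTERNAL,cv2.CHAIN_APPROX_NONE);c=max(cs,key=cv2.contourArea)
    pts=np.array([onz(i,P,*p[0],.018)[:2] for p in c])*1000
    # handle points: far from head
    h=np.array([526,-168.]);d=np.linalg.norm(pts-h,axis=1)
    print("black area",cv2.contourArea(c))
    hp=pts[(d>45)];r=cv2.minAreaRect(hp.astype(np.float32));print("handle",r)
    v=cv2.fitLine(hp.astype(np.float32),cv2.DIST_L2,0,.01,.01).ravel();print(v,np.degrees(np.arctan2(v[1],v[0])))
    hd=pts[d<40];e=cv2.minEnclosingCircle(hd.astype(np.float32));print("head",e, len(hd))
    A=np.c_[2*hd,np.ones(len(hd))];x=np.linalg.lstsq(A,(hd**2).sum(1),rcond=None)[0];print("circ",x[:2],np.sqrt(x[2]+x[0]**2+x[1]**2))
I={n:campose(n) for n in("top","scene")}
for a,b in [((311.7,173.9),(257.2,270.3)),((340.9,181.1),(264.1,246)),((297.5,202.5),(283.8,281.6)),((320.9,221.3),(301.1,261.5)),((388.9,214.1),(294.8,206.4)),((377.6,237),(314.5,214.9)),((242.1,316.9),(394.05,327.3)),((321.6,196.9),(278.5,263.5))]:
    print(tri([ray(*I["top"],*a),ray(*I["scene"],*b)]))
E
```

```text
top plate ((572.7762451171875, -253.78912353515625), (176.4102783203125, 87.2851333618164), 64.47947692871094)
ring [294.8839 241.412 ] [282 224  25  31 267]
((294.62274169921875, 240.35635375976562), (22.301151275634766, 26.056535720825195), 11.296148300170898) [ 0.5208 -0.1752  0.048 ]
black area 1456.0
handle ((446.47015380859375, -124.82322692871094), (23.20083999633789, 99.10208129882812), 55.536705017089844)
[   0.8154   -0.579   441.4734 -122.547 ] -35.377705
head ((516.9168701171875, -171.2981414794922), 34.783145904541016) 233
circ [ 519.5738 -173.3804] 26.42171231318938
scene plate ((574.2266845703125, -253.0357666015625), (177.6226043701172, 87.82474517822266), 64.59168243408203)
ring [321.6518 275.3765] [304 265  34  22 247]
black area 1333.0
handle ((447.73931884765625, -122.48870849609375), (28.347440719604492, 96.38015747070312), 55.608482360839844)
[   0.8137   -0.5813  443.8327 -119.4101] -35.539577
head ((519.273193359375, -166.37171936035156), 33.7078971862793) 133
circ [ 519.7531 -167.227 ] 25.527040426404998
[ 0.6274 -0.1992  0.0188]
[ 0.6168 -0.2448  0.0195]
[ 0.5824 -0.1778  0.0188]
[ 0.5536 -0.2145  0.0191]
[ 0.5646 -0.3183  0.028 ]
[ 0.5298 -0.3015  0.0261]
[ 0.4052 -0.0956  0.0185]
[ 0.5924 -0.2151  0.0114]
```

Request:
move_arm(claw=[1, 1, 1, 1, 1, 1, 1, 1], dp=[[-0.115, -0.135, 0], [-0.115, -0.135, 0], [-0.115, -0.135, 0], [-0.115, -0.135, 0], [-0.115, -0.135, 0], [-0.115, -0.135, 0], [-0.115, -0.135, 0], [-0.12, -0.135, 0]], turn=[[0, 0, 0], [0, 0, 0], [0, 0, 0], [0, 0, 0], [0, 0, 0], [0, 0, 0], [0, 0, 0], [0, 0, 0]])

```text
clock: 0.82
position: [0.4693, -0.1389, 0.1942]
ee_rot: [0.931, -0.365, 0.0, 0.0]
ft_force: [1.1, -0.1, 0.3]
grip_width: 1.002
```

Request:
move_arm(claw=[1, 1, 1, 1, 1, 1], dp=[[0, 0, 0], [0, 0, 0], [0, 0, 0], [0, 0, 0], [0, 0, 0], [0, 0, 0]], turn=[[0, 0, 0.15], [0, 0, 0.15], [0, 0, 0.15], [0, 0, 0.15], [0, 0, 0.15], [0, 0, 0.15]])

```text
clock: 1.32
position: [0.4695, -0.1404, 0.1941]
ee_rot: [0.745, -0.667, -0.0, 0.0]
ft_force: [0.7, 0.2, 0.5]
grip_width: 1.002
```

Request:
move_arm(claw=[1, 1, 1, 1, 1, 1, 1, 1], dp=[[0, 0, 0], [0, 0, 0], [0, 0, 0], [0, 0, 0], [0, 0, 0], [0, 0, 0], [0, 0, 0], [0, 0, 0]], turn=[[0, 0, 0.155], [0, 0, 0.155], [0, 0, 0.155], [0, 0, 0.155], [0, 0, 0.155], [0, 0, 0.155], [0, 0, 0], [0, 0, 0]])

```text
clock: 1.98
position: [0.4695, -0.1404, 0.1942]
ee_rot: [-0.462, 0.887, 0.0, -0.0]
ft_force: [0.5, -0.5, 0.3]
grip_width: 1.001
```

```bash
cat >> h.py <<'E'
def snap(n,name):
    o=obs();im=cams.camera(n);cv2.imwrite(f"pics/{name}.png",im[:,:,::-1]);return o,im
def state(o):
    r=R.from_quat(o["ee_rot"]).as_matrix();print("t",o["clock"],"p",o["position"],"yaw",np.degrees(np.arctan2(r[1,0],r[0,0])),"z",r[:,2],"F",o["ft_force"],"M",o["torque"],"w",o["grip_width"],"j",o["joint_pos"])
    return r
def plan(o,p,yaw):
    r=state(o);d=r.T@(np.array(p)-o["position"])/.2
    y=np.radians(yaw);T=np.array([[np.cos(y),np.sin(y),0],[np.sin(y),-np.cos(y),0],[0,0,-1]])
    print("dp",d,"turn",R.from_matrix(r.T@T).as_rotvec()/(np.pi/4))
E
python3 - <<'E'
from h import *
o,im=snap("wrist","w1")
plan(o,(.4695,-.1402,.1),-125.45)
i,P=campose("wrist",o)
for X in [(.4695,-.1402,.024),(.52,-.1762,.048),(.52-.142*.8146,-.1762+.142*.58,.024)]:
    q=proj(i,P,np.array(X));print(q);cv2.circle(im,tuple(int(v) for v in q),3,(0,255,255),1)
cv2.imwrite("pics/w1m.png",im[:,:,::-1])
E
```

```text
t 1.9833 p [ 0.4695 -0.1404  0.1942] yaw -124.92994668799246 z [-0.0002  0.     -1.    ] F [ 0.471  -0.493   0.3026] M [ 0.0025  0.0107 -0.0236] w 1.001319734501863 j [ 0.4232  0.0475 -0.232   1.7967  0.0113  1.2988 -1.992 ]
dp [-0.001   0.0006  0.4709] turn [ 0.0002 -0.0001  0.0116]
[325.2613 205.2827]
[326.2032 141.5991]
[324.4766 279.7079]
```

View pics/w1m.png

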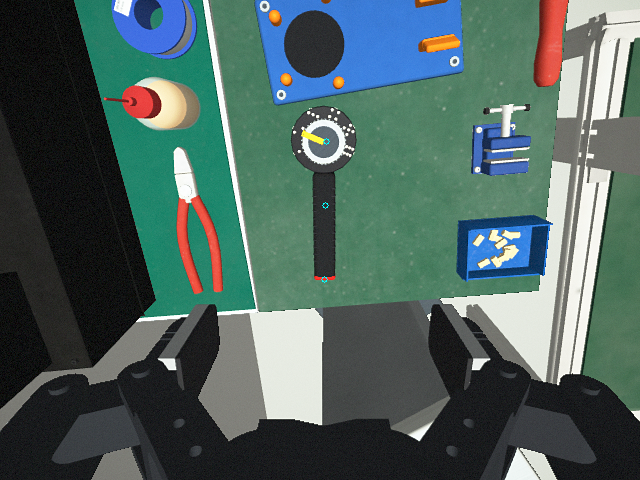

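Request:
move_arm(claw=[1, 1, 1, 1, 1, 1, 1, 1], dp=[[0, 0, 0.17], [0, 0, 0.17], [0, 0, 0.17], [0, 0, 0.17], [0, 0, 0.15], [0, 0, 0.08], [0, 0, 0.04], [0, 0, 0]], turn=[[0, 0, 0.012], [0, 0, 0], [0, 0, 0], [0, 0, 0], [0, 0, 0], [0, 0, 0], [0, 0, 0], [0, 0, 0]])

```text
clock: 2.7
position: [0.4685, -0.1402, 0.0029]
ee_rot: [-0.457, 0.889, 0.001, -0.001]
ft_force: [-1.0, -0.7, -0.5]
grip_width: 1.0
```

Request:
move_arm(claw=[0.2, 0.2, 0.2, 0.2, 0.2, 0.2, 0.2, 0.2], dp=[[0, 0, 0], [0, 0, 0], [0, 0, 0], [0, 0, 0], [0, 0, 0], [0, 0, 0], [0, 0, 0], [0, 0, 0]], turn=[[0, 0, 0], [0, 0, 0], [0, 0, 0], [0, 0, 0], [0, 0, 0], [0, 0, 0], [0, 0, 0], [0, 0, 0]], grip_force=80)

```text
clock: 3.37
position: [0.4697, -0.1405, 0.0044]
ee_rot: [-0.456, 0.89, -0.0, 0.0]
ft_force: [-0.0, -0.4, -1.0]
grip_width: 0.199
```

```bash
python3 - <<'E'
from h import *
o=obs();plan(o,(.4695,-.1402,.004),-125.45)
E
```

```text
t 3.3667 p [ 0.4697 -0.1405  0.0044] yaw -125.68723717127929 z [ 0.0002 -0.0001 -1.    ] F [-0.0243 -0.4365 -1.0321] M [0.0012 0.0015 0.0499] w 0.19928775578155175 j [ 0.407   0.2547 -0.2308  1.9995  0.074   0.895  -2.0566]
dp [-0.0006  0.0016  0.0021] turn [-0.0003  0.0001 -0.0053]
```

Request:
move_arm(claw=[0, 0, 0], dp=[[0, 0, 0], [0, 0, 0], [0, 0, 0]], turn=[[0, 0, 0], [0, 0, 0], [0, 0, 0]], grip_force=90)

```text
clock: 3.62
position: [0.4696, -0.1405, 0.0043]
ee_rot: [-0.456, 0.89, -0.0, -0.0]
ft_force: [-0.8, 0.1, -0.2]
grip_width: -0.001
```

```bash
python3 - <<'E'
from h import *
o,im=snap("wrist","w2")
E
```

```text
(no output)
```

View pics/w2.png

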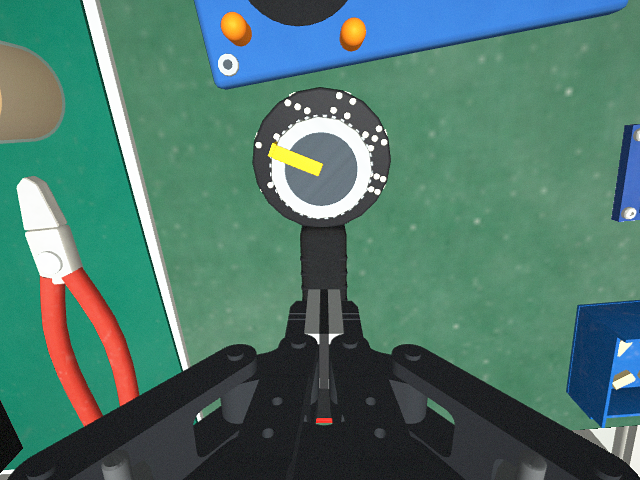

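```bash
python3 - <<'E'
from h import *
o,im=snap("scene","s2"); o2,im2=snap("top","t2")
def prm(n,im):
    i,P=campose(n)
    for X in [o["position"],o["position"]+[0,0,.019]]: print(n,proj(i,P,X))
prm("scene",im);prm("top",im2)
a=cv2.resize(im[200:350,300:450],None,fx=4,fy=4,interpolation=cv2.INTER_CUBIC)
cv2.imwrite("pics/s2z.png",a[:,:,::-1])
E
```

```text
scene [352.6773 305.0792]
scene [353.2781 300.5958]
top [272.9145 274.554 ]
top [272.0308 274.4307]
```

View pics/s2z.png

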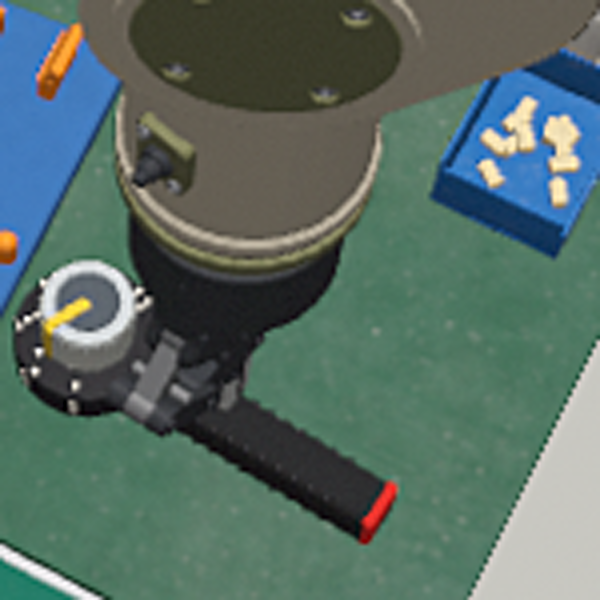

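```bash
python3 - <<'E'
import cv2,numpy as np
im=cv2.imread("pics/w2.png")[200:440,240:420].astype(float)
im=np.clip((im/255)**.5*255,0,255).astype(np.uint8)
cv2.imwrite("pics/w2z.png",cv2.resize(im,None,fx=2.5,fy=2.5,interpolation=cv2.INTER_CUBIC))
E
```

```text
(no output)
```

View pics/w2z.png

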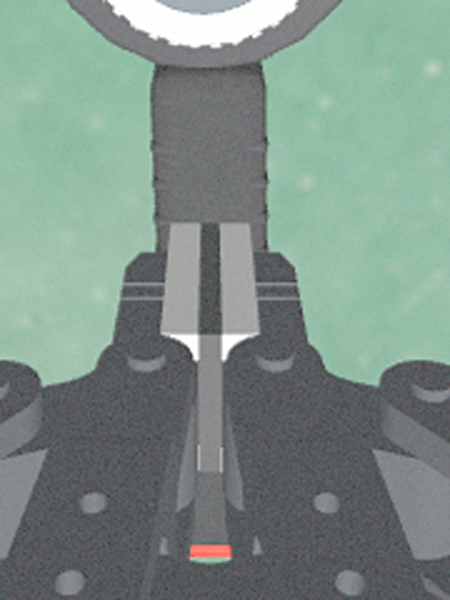

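Request:
move_arm(claw=[1, 1, 1, 1, 1, 1, 1, 1], dp=[[0, 0, 0], [0, 0, 0], [0, 0, 0], [0, 0, 0], [0, 0, 0], [0, 0, 0], [0, 0, 0], [0, 0, 0]], turn=[[0, 0, 0], [0, 0, 0], [0, 0, 0], [0, 0, 0], [0, 0, 0], [0, 0, 0], [0, 0, 0], [0, 0, 0]])

```text
clock: 4.43
position: [0.4696, -0.1405, 0.0043]
ee_rot: [-0.456, 0.89, -0.0, 0.0]
ft_force: [-0.4, 1.0, 0.6]
grip_width: 1.0
```

```bash
python3 - <<'E'
from h import *
o,im=snap("wrist","w3");state(o)
E
```

```text
t 4.4333 p [ 0.4696 -0.1405  0.0043] yaw -125.68771994900902 z [ 0.0001 -0.     -1.    ] F [-0.4202  0.9749  0.5685] M [-0.0407  0.004   0.0293] w 0.9995160085461778 j [ 0.407   0.2549 -0.2308  1.9995  0.074   0.8949 -2.0566]
```

View pics/w3.png

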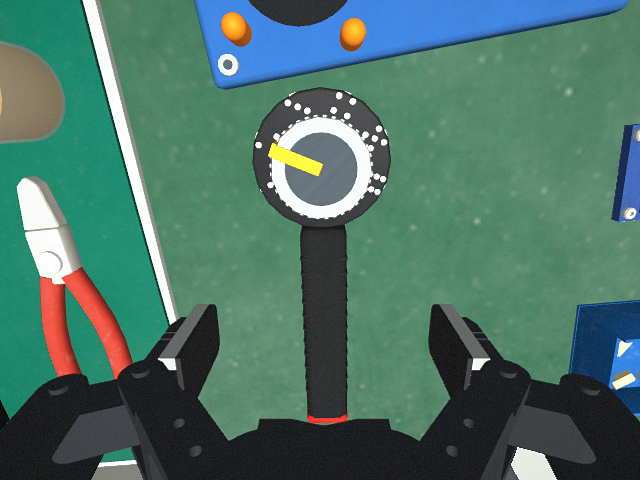

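```bash
python3 - <<'E'
from h import *
o,im=snap("scene","s3")
i,P=campose("scene");r=R.from_quat(o["ee_rot"]).as_matrix()
for sx in(-1,1):
  for z in(0,-.0187,-.05):
    q=proj(i,P,o["position"]+r@np.array([sx*.0425,0,z]));print(sx,z,q,(q-[290,240])*5)
a=cv2.resize(im[240:350,290:430],None,fx=5,fy=5,interpolation=cv2.INTER_CUBIC)
a=(np.clip((a/255.)**.6,0,1)*255).astype(np.uint8)
cv2.imwrite("pics/s3z.png",a[:,:,::-1])
E
```

```text
-1 0 [338.3004 325.0222] [241.5019 425.1108]
-1 -0.0187 [338.6539 320.8814] [243.2696 404.4071]
-1 -0.05 [339.2738 313.6207] [246.3692 368.1037]
1 0 [366.6129 285.7454] [383.0643 228.727 ]
1 -0.0187 [367.4283 281.0836] [387.1413 205.4178]
1 -0.05 [368.8558 272.9217] [394.2791 164.6085]
```

View pics/s3z.png

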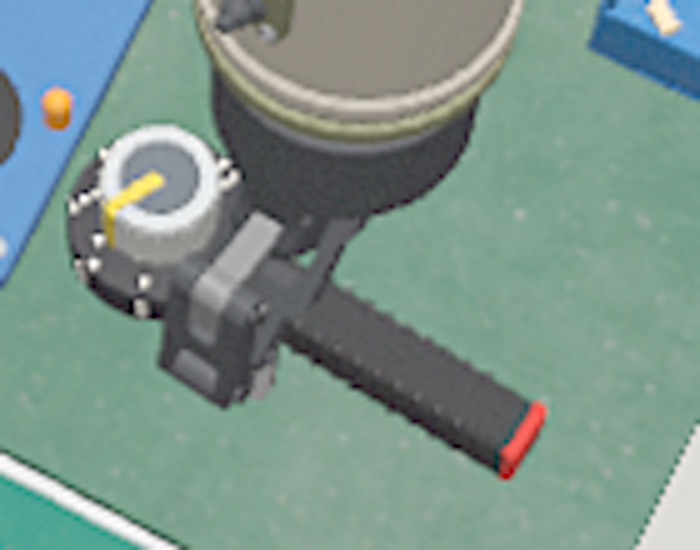

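Request:
move_arm(claw=[1, 1, 1, 1], dp=[[0, 0, 0.06], [0, 0, 0.06], [0, 0, 0.03], [0, 0, 0]], turn=[[0, 0, 0], [0, 0, 0], [0, 0, 0], [0, 0, 0]])

```text
clock: 4.87
position: [0.4686, -0.1402, -0.0269]
ee_rot: [-0.456, 0.89, 0.001, -0.001]
ft_force: [-1.1, -0.2, -0.0]
grip_width: 0.998
```

Request:
move_arm(claw=[0.32, 0.32, 0.32, 0.32, 0.32, 0.32], dp=[[0, 0, 0], [0, 0, 0], [0, 0, 0], [0, 0, 0], [0, 0, 0], [0, 0, 0]], turn=[[0, 0, 0], [0, 0, 0], [0, 0, 0], [0, 0, 0], [0, 0, 0], [0, 0, 0]], grip_force=60)

```text
clock: 5.37
position: [0.4698, -0.1405, -0.0255]
ee_rot: [-0.456, 0.89, -0.0, 0.0]
ft_force: [-0.8, -0.2, 0.2]
grip_width: 0.321
```

```bash
python3 - <<'E'
from h import *
o,im=snap("wrist","w4");state(o)
o,im=snap("scene","s4")
a=cv2.resize(im[240:350,290:430],None,fx=5,fy=5,interpolation=cv2.INTER_CUBIC)
a=(np.clip((a/255.)**.6,0,1)*255).astype(np.uint8)
cv2.imwrite("pics/s4z.png",a[:,:,::-1])
E
```

```text
t 5.3667 p [ 0.4698 -0.1405 -0.0255] yaw -125.69240884317092 z [ 0.0004 -0.0002 -1.    ] F [-0.8034 -0.2029  0.1945] M [-0.0004  0.022   0.0206] w 0.321331546557803 j [ 0.4011  0.3029 -0.226   2.0165  0.0907  0.8311 -2.0699]
```

View pics/w4.png

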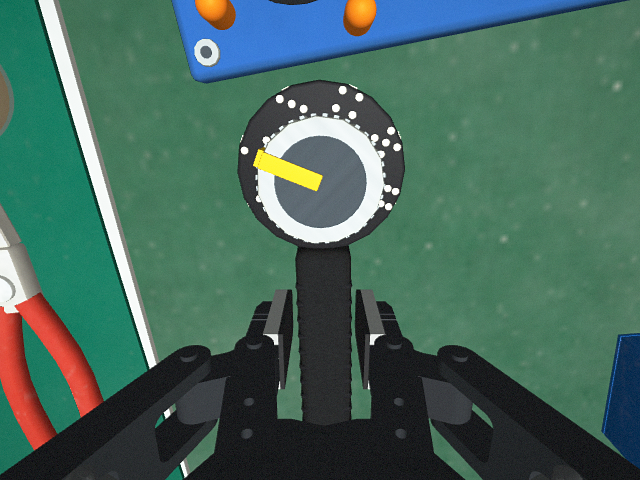

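View pics/s4z.png

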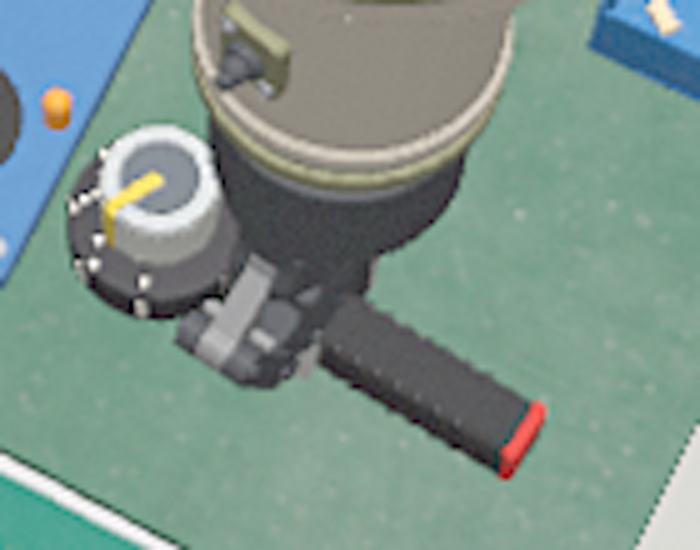

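Request:
move_arm(claw=[0.32, 0.32, 0.32], dp=[[0, 0, 0.015], [0, 0, 0.01], [0, 0, 0]], turn=[[0, 0, 0], [0, 0, 0], [0, 0, 0]])

```text
clock: 5.72
position: [0.4692, -0.1404, -0.0312]
ee_rot: [-0.456, 0.89, 0.0, -0.0]
ft_force: [0.5, 0.5, 0.4]
grip_width: 0.317
```

Request:
move_arm(claw=[0, 0, 0, 0, 0, 0], dp=[[0, 0, 0], [0, 0, 0], [0, 0, 0], [0, 0, 0], [0, 0, 0], [0, 0, 0]], turn=[[0, 0, 0], [0, 0, 0], [0, 0, 0], [0, 0, 0], [0, 0, 0], [0, 0, 0]], grip_force=60)

```text
clock: 6.22
position: [0.4694, -0.1404, -0.0308]
ee_rot: [-0.456, 0.89, 0.0, -0.0]
ft_force: [-0.3, 0.0, -1.2]
grip_width: 0.24
```

```bash
python3 - <<'E'
from h import *
o,im=snap("wrist","w5");state(o)
E
```

```text
t 6.2167 p [ 0.4694 -0.1404 -0.0308] yaw -125.68804919013414 z [-0.0003  0.     -1.    ] F [-0.2766  0.0004 -1.2324] M [0.0372 0.2338 0.0196] w 0.23951531428801995 j [ 0.3999  0.3117 -0.225   2.0193  0.0937  0.8205 -2.0722]
```

View pics/w5.png

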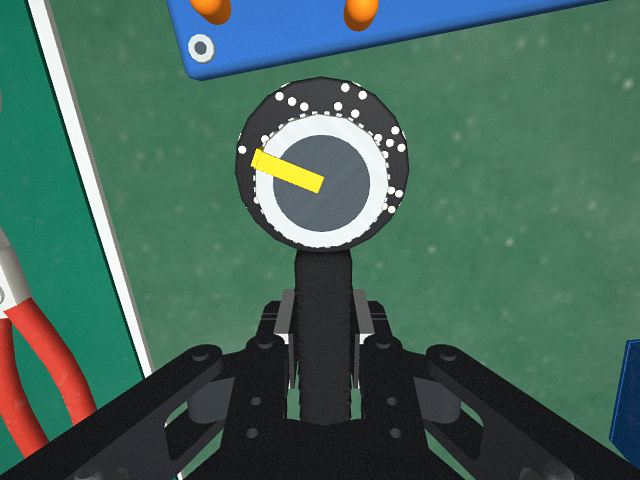

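Request:
move_arm(claw=[0, 0, 0, 0, 0, 0], dp=[[0, 0, -0.03], [0, 0, -0.08], [0, 0, -0.12], [0, 0, -0.12], [0, 0, -0.1], [0, 0, 0]], turn=[[0, 0, 0], [0, 0, 0], [0, 0, 0], [0, 0, 0], [0, 0, 0], [0, 0, 0]], grip_force=90)

```text
clock: 6.77
position: [0.4721, -0.141, 0.0633]
ee_rot: [-0.456, 0.89, -0.002, 0.002]
ft_force: [1.3, 0.3, -4.9]
grip_width: 0.236
```

```bash
python3 - <<'E'
from h import *
o,im=snap("wrist","w6");plan(o,(.5657,-.271,.07),-25.5)
E
```

```text
t 6.7667 p [ 0.4721 -0.141   0.0633] yaw -125.68936477227152 z [ 0.006  -0.0017 -1.    ] F [ 1.3179  0.2862 -4.9263] M [-0.0569 -0.1588 -0.0249] w 0.2363577644092344 j [ 0.4162  0.1721 -0.2365  1.9531  0.0479  1.0153 -2.0357]
dp [ 0.2548 -0.7593 -0.0296] turn [-0.0078 -0.0046 -2.2264]
```

View pics/w6.png

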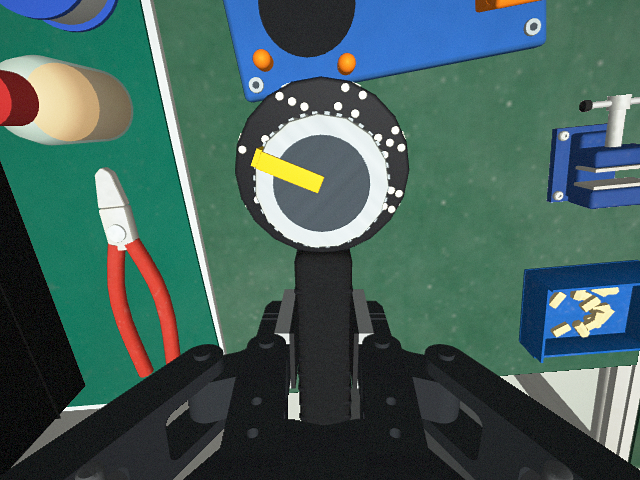

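Request:
move_arm(claw=[0, 0, 0, 0, 0, 0], dp=[[0.03, -0.1, 0], [0.06, -0.16, 0], [0.06, -0.16, 0], [0.06, -0.16, 0], [0.04, -0.14, 0], [0.005, -0.04, 0]], turn=[[0, 0, 0], [0, 0, 0], [0, 0, 0], [0, 0, 0], [0, 0, 0], [0, 0, 0]])

```text
clock: 7.32
position: [0.5634, -0.2751, 0.0569]
ee_rot: [-0.455, 0.891, -0.0, -0.001]
ft_force: [-0.6, -0.3, -5.1]
grip_width: 0.234
```

Request:
move_arm(claw=[0, 0, 0, 0, 0, 0, 0, 0], dp=[[0, 0, 0], [0, 0, 0], [0, 0, 0], [0, 0, 0], [0, 0, 0], [0, 0, 0], [0, 0, 0], [0, 0, 0]], turn=[[0, 0, -0.14], [0, 0, -0.14], [0, 0, -0.14], [0, 0, -0.14], [0, 0, -0.14], [0, 0, -0.14], [0, 0, -0.14], [0, 0, -0.14]])

```text
clock: 7.98
position: [0.5622, -0.2698, 0.057]
ee_rot: [0.794, -0.609, -0.001, 0.0]
ft_force: [-0.2, 0.6, -4.7]
grip_width: 0.234
```

Request:
move_arm(claw=[0, 0, 0, 0, 0, 0, 0, 0], dp=[[0, 0, 0], [0, 0, 0], [0, 0, 0], [0, 0, 0], [0, 0, 0], [0, 0, 0], [0, 0, 0], [0, 0, 0]], turn=[[0, 0, -0.15], [0, 0, -0.15], [0, 0, -0.15], [0, 0, -0.15], [0, 0, -0.15], [0, 0, -0.15], [0, 0, -0.14], [0, 0, -0.066]])

```text
clock: 8.65
position: [0.5622, -0.2698, 0.057]
ee_rot: [0.976, -0.218, -0.001, -0.001]
ft_force: [-0.3, 0.0, -4.9]
grip_width: 0.233
```

Request:
move_arm(claw=[0, 0], dp=[[0, 0, 0], [0, 0, 0]], turn=[[0, 0, 0], [0, 0, 0]])

```text
clock: 8.82
position: [0.5625, -0.2701, 0.0577]
ee_rot: [0.975, -0.222, -0.001, -0.0]
ft_force: [-0.4, 0.0, -4.9]
grip_width: 0.236
```

```bash
python3 - <<'E'
from h import *
o,im=snap("wrist","w7");plan(o,(.5657,-.271,.07),-25.5)
i,P=campose("wrist",o);r=R.from_quat(o["ee_rot"]).as_matrix()
c=np.array([.5924,-.215,0]);u=np.array([.4305,.9026,0]);v=np.array([-.9026,.4305,0])
for X in [c+[0,0,.012],c-u*.105+[0,0,.012]]+[c+a*u+b*v+[0,0,.012] for a in(.044,-.133) for b in(.044,-.044)]: 
    q=proj(i,P,X);print(q);cv2.circle(im,tuple(int(v) for v in q),3,(255,0,255),1)
# sleeve ring fit on w7
hsv=cv2.cvtColor(im,cv2.COLOR_RGB2HSV);m=cv2.inRange(hsv,np.array((0,0,150)),np.array((180,50,255)));mm=np.zeros_like(m);mm[90:260,230:415]=m[90:260,230:415]
k,l,st,ce=cv2.connectedComponentsWithStats(mm);j=1+np.argmax(st[1:,4]);cs,_=cv2.findContours((l==j).astype(np.uint8),cv2.RETR_EXTERNAL,cv2.CHAIN_APPROX_NONE);e=cv2.fitEllipse(cv2.convexHull(max(cs,key=cv2.contourArea)));print(e)
uz=-.0308 # TCP z when the underside was at 0
X=onz(i,P,*e[0],o["position"][2]-uz+.048);print("sleeve top centre world",X,"tool",r.T@(X-o["position"]))
cv2.imwrite("pics/w7m.png",im[:,:,::-1])
E
```

```text
t 8.8167 p [ 0.5625 -0.2701  0.0577] yaw -25.632351732311346 z [-0.0019  0.0013 -1.    ] F [-0.3879  0.0005 -4.8991] M [-0.0234 -0.0044  0.0336] w 0.23621656569906505 j [ 0.7324  0.4799 -0.4625  1.5962  0.2299  1.1222 -0.2329]
dp [ 0.0163 -0.0028 -0.0616] turn [-0.0005  0.0029 -0.0029]
[327.1092 150.8302]
[326.9743 305.4614]
[250.2359  72.1042]
[404.2128  71.7157]
[265.8178 340.3503]
[388.1283 340.2982]
((323.9026184082031, 178.38169860839844), (134.4115753173828, 152.8035888671875), 95.13087463378906)
sleeve top centre world [ 0.5916 -0.2126  0.1365] tool [ 0.0012 -0.0644 -0.0788]
```

View pics/w7m.png

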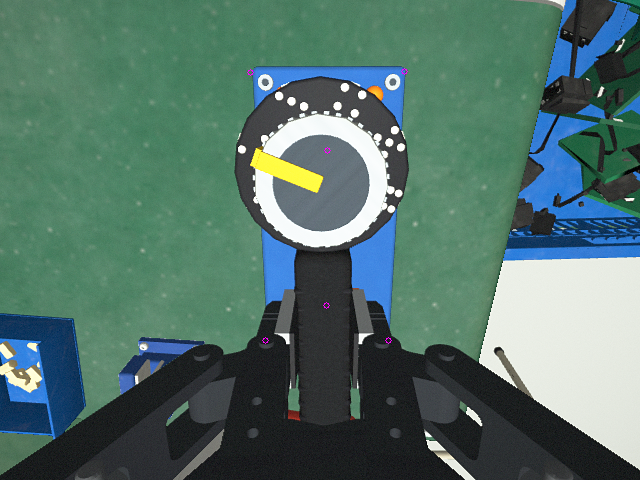

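```bash
python3 - <<'E'
from h import *
im=cv2.imread("pics/w7.png")[:,:,::-1].copy()
hsv=cv2.cvtColor(im,cv2.COLOR_RGB2HSV);m=cv2.inRange(hsv,np.array((98,120,60)),np.array((120,255,255)))
for v in(72,80,255,265,275,285):
    x=np.where(m[v,200:450])[0]+200;print(v,x.min(),x.max(),"pred",250.2+15.6*(v-72.1)/268.2,404.2-16.1*(v-72.1)/268.2)
print(np.where(m[:,330])[0][:3])
E
```

```text
72 253 405 pred 250.19418344519013 404.2060029828486
80 253 404 pred 250.65950782997763 403.725764354959
255 263 393 pred 260.83847874720357 393.2205443698732
265 263 393 pred 261.4201342281879 392.62024608501116
275 264 392 pred 262.0017897091723 392.0199478001491
285 265 391 pred 262.58344519015657 391.41964951528706
[66 67 68]
```

Request:
move_arm(claw=[0, 0, 0, 0, 0], dp=[[0.02, -0.005, 0.05], [0, 0, 0.08], [0, 0, 0.07], [0, 0, 0.03], [0, 0, 0]], turn=[[0, 0.003, -0.003], [0, 0, 0], [0, 0, 0], [0, 0, 0], [0, 0, 0]])

```text
clock: 9.28
position: [0.566, -0.2707, 0.0107]
ee_rot: [0.976, -0.22, -0.001, -0.0]
ft_force: [-0.3, -1.1, -4.6]
grip_width: 0.235
```

```bash
python3 - <<'E'
from h import *
o,im=snap("wrist","w8");plan(o,(.5665,-.2708,-.012),-25.5)
o,im=snap("top","t8")
a=cv2.resize(im[140:290,270:430],None,fx=4,fy=4,interpolation=cv2.INTER_CUBIC)
cv2.imwrite("pics/t8z.png",a[:,:,::-1])
E
```

```text
t 9.2833 p [ 0.566  -0.2707  0.0107] yaw -25.394817264076966 z [-0.0014  0.0007 -1.    ] F [-0.2502 -1.0563 -4.5581] M [0.0355 0.0446 0.0715] w 0.2348012221802871 j [ 0.7183  0.5382 -0.4482  1.6214  0.2598  1.0432 -0.2498]
dp [ 0.0027 -0.0007  0.1135] turn [-0.0001  0.0019  0.0023]
```

View pics/w8.png

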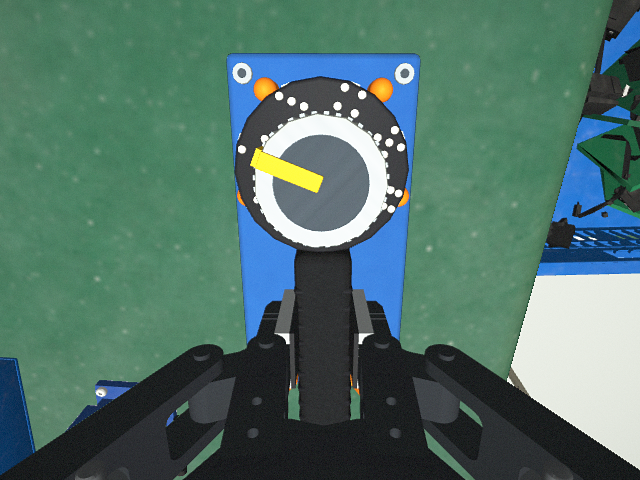

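View pics/t8z.png

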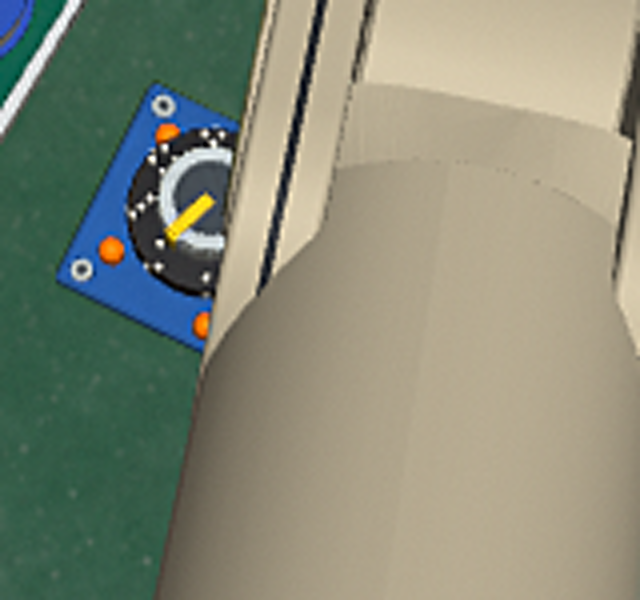

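Request:
move_arm(claw=[0, 0, 0, 0, 0], dp=[[0.005, 0, 0.02], [0, 0, 0.035], [0, 0, 0.035], [0, 0, 0.023], [0, 0, 0]], turn=[[0, 0.002, 0.002], [0, 0, 0], [0, 0, 0], [0, 0, 0], [0, 0, 0]])

```text
clock: 9.8
position: [0.5703, -0.2694, -0.0077]
ee_rot: [0.976, -0.219, 0.003, -0.0]
ft_force: [-2.5, 9.6, 10.5]
grip_width: 0.233
```

```bash
python3 - <<'E'
from h import *
o,im=snap("wrist","w9");plan(o,(.5668,-.2709,-.0185),-25.5)
E
```

```text
t 9.8 p [ 0.5703 -0.2694 -0.0077] yaw -25.321265240753746 z [ 0.0061 -0.0005 -1.    ] F [-2.5386  9.6131 10.4739] M [1.2506 0.8245 0.1297] w 0.23279351056675793 j [ 0.7109  0.562  -0.4437  1.6301  0.2725  1.0054 -0.2606]
dp [-0.013   0.0144  0.054 ] turn [-0.0028 -0.0072  0.004 ]
```

View pics/w9.png

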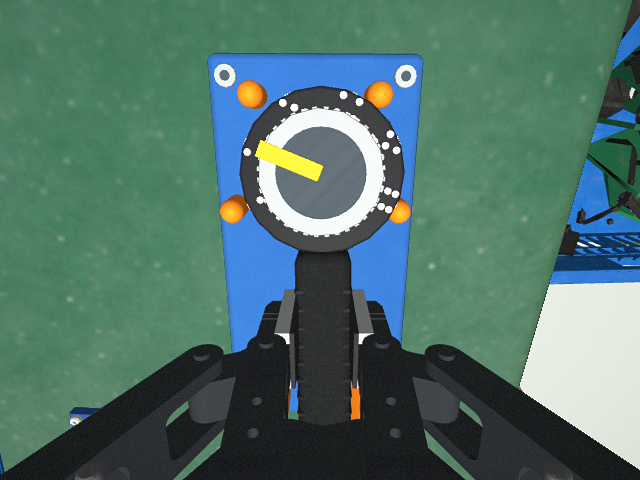

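Request:
move_arm(claw=[0, 0, 0, 0, 0], dp=[[0, 0, -0.04], [0, 0, -0.05], [0, 0, -0.03], [0, 0, 0], [0, 0, 0]], turn=[[0, 0, 0], [0, 0, 0], [0, 0, 0], [0, 0, 0], [0, 0, 0]])

```text
clock: 10.27
position: [0.5684, -0.2724, 0.0151]
ee_rot: [0.975, -0.221, 0.002, 0.001]
ft_force: [-0.9, 0.5, -4.8]
grip_width: 0.235
```

```bash
python3 - <<'E'
from h import *
o,im=snap("wrist","w10");plan(o,(.5668,-.2709,-.0185),-25.5)
o,im=snap("scene","s10")
a=cv2.resize(im[170:310,230:400],None,fx=4.5,fy=4.2,interpolation=cv2.INTER_CUBIC)
a=(np.clip((a/255.)**.7,0,1)*255).astype(np.uint8)
cv2.imwrite("pics/s10z.png",a[:,:,::-1])
E
```

```text
t 10.2667 p [ 0.5684 -0.2724  0.0151] yaw -25.511096101374488 z [ 0.0043 -0.0024 -1.    ] F [-0.9291  0.4511 -4.7704] M [ 0.0259 -0.0172 -0.0294] w 0.23475774450293005 j [ 0.7192  0.5339 -0.4488  1.6171  0.2592  1.045  -0.2503]
dp [-0.0115 -0.0035  0.168 ] turn [ 0.0004 -0.0062 -0.0002]
```

View pics/w10.png

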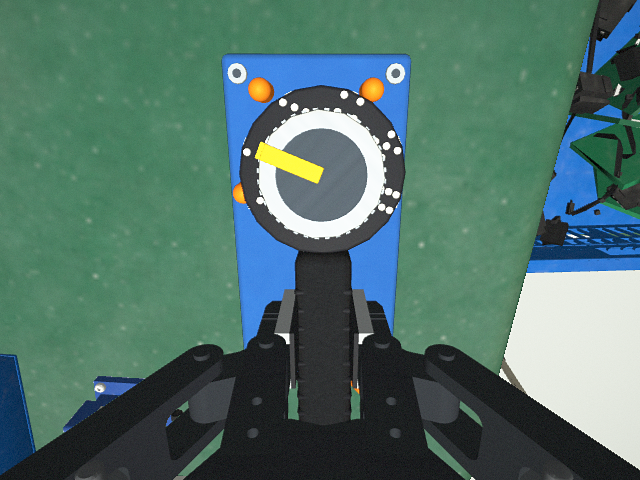

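View pics/s10z.png

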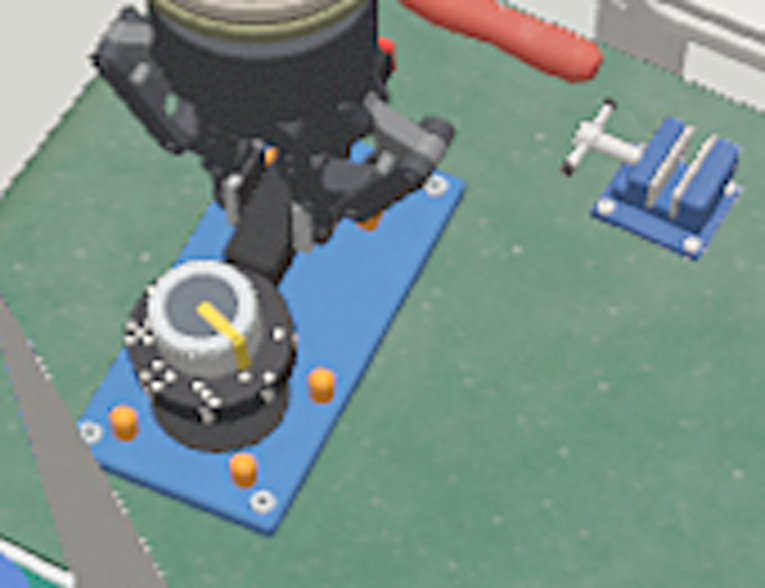

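Request:
move_arm(claw=[0, 0, 0, 0, 0, 0], dp=[[-0.013, 0, 0], [0, 0, 0], [0, 0, 0], [0, 0, 0], [0, 0, 0], [0, 0, 0]], turn=[[0, 0, 0], [0, 0, 0], [0, 0, 0], [0, 0, 0], [0, 0, 0], [0, 0, 0]])

```text
clock: 10.87
position: [0.566, -0.2708, 0.0147]
ee_rot: [0.975, -0.22, 0.002, 0.0]
ft_force: [-0.7, 0.4, -4.8]
grip_width: 0.235
```

```bash
cat >> h.py <<'E'
def meas(o,im,roi=(90,260,230,415)):
    i,P=campose("wrist",o);r=R.from_quat(o["ee_rot"]).as_matrix()
    hsv=cv2.cvtColor(im,cv2.COLOR_RGB2HSV)
    m=cv2.inRange(hsv,np.array((90,20,60)),np.array((125,100,140)))  # slate disc on sleeve
    mm=np.zeros_like(m);mm[roi[0]:roi[1],roi[2]:roi[3]]=m[roi[0]:roi[1],roi[2]:roi[3]]
    k,l,st,ce=cv2.connectedComponentsWithStats(mm);j=1+np.argmax(st[1:,4]);cs,_=cv2.findContours((l==j).astype(np.uint8),cv2.RETR_EXTERNAL,cv2.CHAIN_APPROX_NONE)
    e=cv2.fitEllipse(cv2.convexHull(max(cs,key=cv2.contourArea)));print("disc",e)
    b,_=blobs(im,(8,150,120),(20,255,255),25,(190,50,440,250))
    for c,a,bb in b:
        X=onz(i,P,*c,.022);print("post",c,a,"world",X,"tool",r.T@(X-o["position"]))
    return e
E
python3 - <<'E'
from h import *
o,im=snap("wrist","w11");state(o);meas(o,im)
E
```

```text
t 10.8667 p [ 0.566  -0.2708  0.0147] yaw -25.473519804959377 z [ 0.0036 -0.0018 -1.    ] F [-0.6567  0.3729 -4.8167] M [ 0.0176 -0.043  -0.0173] w 0.2353820839550354 j [ 0.7206  0.5296 -0.4501  1.6247  0.2579  1.0425 -0.2504]
disc ((321.0029602050781, 174.5387725830078), (90.96571350097656, 92.69425201416016), 179.9441375732422)
post [267.1798  90.6749] 406 world [ 0.5842 -0.1768  0.022 ] tool [-0.0239 -0.0926 -0.0074]
post [377.8345  91.0268] 411 world [ 0.6286 -0.1981  0.022 ] tool [ 0.0252 -0.0925 -0.0072]
post [402.8824 195.3971] 68 world [ 0.6213 -0.2466  0.022 ] tool [ 0.0395 -0.0455 -0.0071]
post [241.7586 195.7586] 58 world [ 0.5508 -0.2132  0.022 ] tool [-0.0384 -0.0454 -0.0074]
```

View pics/w11.png

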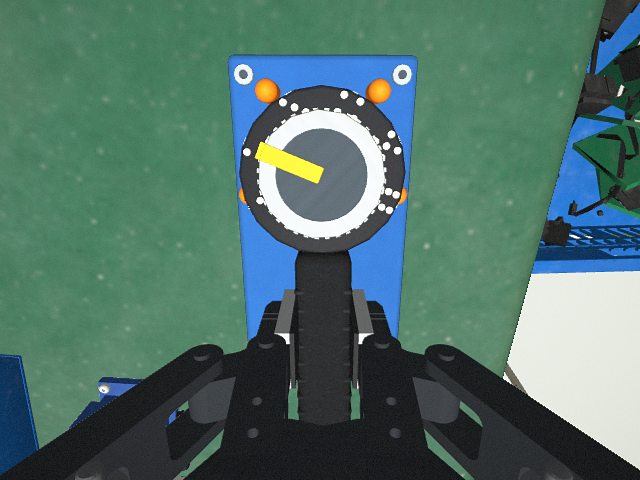

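Request:
move_arm(claw=[0, 0, 0, 0, 0, 0], dp=[[0.005, -0.025, 0], [0, 0, 0], [0, 0, 0], [0, 0, 0], [0, 0, 0], [0, 0, 0]], turn=[[0.07, 0, 0], [0.07, 0, 0], [0, 0, 0], [0, 0, 0], [0, 0, 0], [0, 0, 0]])

```text
clock: 11.42
position: [0.5695, -0.2657, 0.0149]
ee_rot: [0.974, -0.219, 0.014, -0.053]
ft_force: [0.2, -0.2, -4.1]
grip_width: 0.234
```

```bash
python3 - <<'E'
from h import *
o,im=snap("wrist","w12");r=state(o);e=meas(o,im)
i,P=campose("wrist",o)
zc=i["fx"]*.0277/(.5*(e[1][0]+e[1][1]))
X=P@np.array([(e[0][0]-i["cx"])/i["fx"]*zc,(e[0][1]-i["cy"])/i["fy"]*zc,zc,1]);print("sleeve top world",X[:3])
o,im=snap("scene","s12")
a=cv2.resize(im[170:310,230:400],None,fx=4.5,fy=4.2,interpolation=cv2.INTER_CUBIC)
a=(np.clip((a/255.)**.7,0,1)*255).astype(np.uint8)
cv2.imwrite("pics/s12z.png",a[:,:,::-1])
E
```

```text
t 11.4167 p [ 0.5695 -0.2657  0.0149] yaw -25.392087166793235 z [ 0.0504  0.0968 -0.994 ] F [ 0.2309 -0.187  -4.0846] M [-0.1531  0.0845  0.005 ] w 0.23377736590980905 j [ 0.8055  0.5441 -0.4896  1.6184  0.1604  1.0272 -0.1466]
disc ((321.1065673828125, 174.66220092773438), (90.9482192993164, 92.56592559814453), 3.903904438018799)
post [264.9042 101.2874] 167 world [ 0.5834 -0.1742  0.022 ] tool [-0.0266 -0.0889  0.0024]
post [377.2808 101.1301] 146 world [ 0.6314 -0.1969  0.022 ] tool [ 0.0265 -0.0889  0.0027]
post [244.1412 205.1529] 85 world [ 0.5515 -0.2135  0.022 ] tool [-0.0386 -0.04   -0.003 ]
post [398.1373 206.3137] 51 world [ 0.6208 -0.2471  0.022 ] tool [ 0.0384 -0.0393 -0.0027]
sleeve top world [ 0.5937 -0.2147  0.092 ]
```

View pics/w12.png

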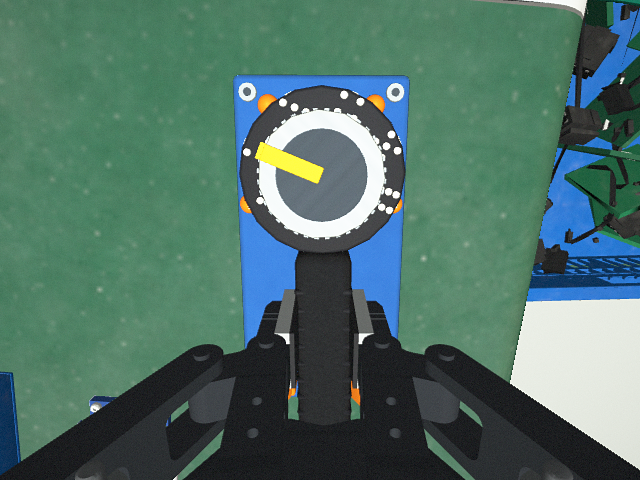

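View pics/s12z.png

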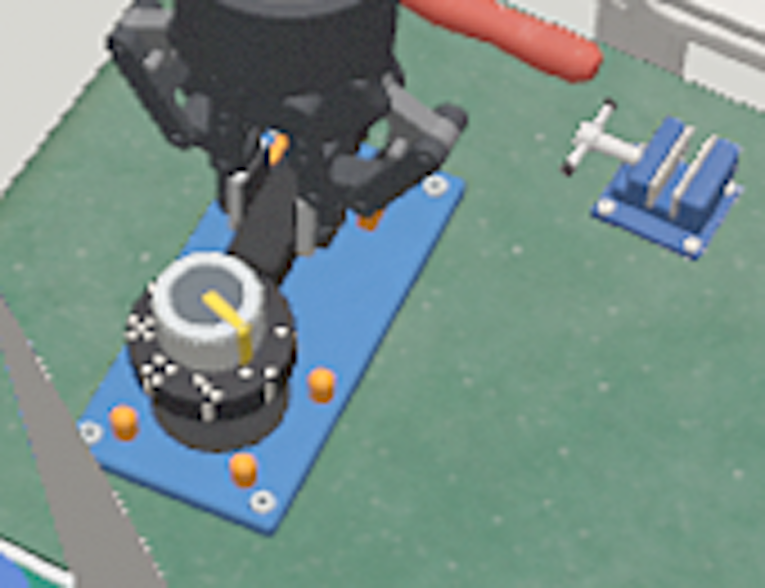

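Request:
move_arm(claw=[0, 0, 0, 0, 0, 0, 0], dp=[[0, 0.004, 0.035], [0, 0.004, 0.035], [0, 0.004, 0.03], [0, 0, 0], [0, 0, 0], [0, 0, 0], [0, 0, 0]], turn=[[0, 0, 0], [0, 0, 0], [0, 0, 0], [0, 0, 0], [0, 0, 0], [0, 0, 0], [0, 0, 0]])

```text
clock: 12.1
position: [0.5693, -0.2669, -0.0051]
ee_rot: [0.974, -0.22, 0.014, -0.053]
ft_force: [-0.2, 1.1, -4.7]
grip_width: 0.232
```

```bash
cat >> h.py <<'E'
def sl(o,e):
    i,P=campose("wrist",o)
    zc=i["fx"]*.0277/(.5*(e[1][0]+e[1][1]))
    X=P@np.array([(e[0][0]-i["cx"])/i["fx"]*zc,(e[0][1]-i["cy"])/i["fy"]*zc,zc,1]);print("sleeve top world",X[:3])
def zs(im,name):
    a=cv2.resize(im[170:310,230:400],None,fx=4.5,fy=4.2,interpolation=cv2.INTER_CUBIC)
    a=(np.clip((a/255.)**.7,0,1)*255).astype(np.uint8);cv2.imwrite(f"pics/{name}.png",a[:,:,::-1])
E
python3 - <<'E'
from h import *
o,im=snap("wrist","w13");r=state(o);e=meas(o,im);sl(o,e)
o,im=snap("scene","s13");zs(im,"s13z")
E
```

```text
t 12.1 p [ 0.5693 -0.2669 -0.0051] yaw -25.47327873496536 z [ 0.0512  0.0972 -0.994 ] F [-0.2043  1.1039 -4.6921] M [-0.208   0.123   0.0064] w 0.23236234728179847 j [ 0.8021  0.5688 -0.4823  1.6293  0.1709  0.9928 -0.1496]
disc ((321.10516357421875, 174.65069580078125), (90.88544464111328, 92.64550018310547), 2.413133144378662)
post [260.5891  95.2746] 477 world [ 0.5841 -0.1767  0.022 ] tool [-0.0253 -0.0903 -0.0174]
post [379.1814  94.5131] 419 world [ 0.6292 -0.1978  0.022 ] tool [ 0.0244 -0.0906 -0.0172]
post [238.5755 204.9065] 278 world [ 0.554  -0.2135  0.022 ] tool [-0.0367 -0.0445 -0.0225]
post [402.9565 206.1848] 184 world [ 0.6198 -0.2454  0.022 ] tool [ 0.0365 -0.0438 -0.0223]
sleeve top world [ 0.5936 -0.216   0.0721]
```

View pics/w13.png

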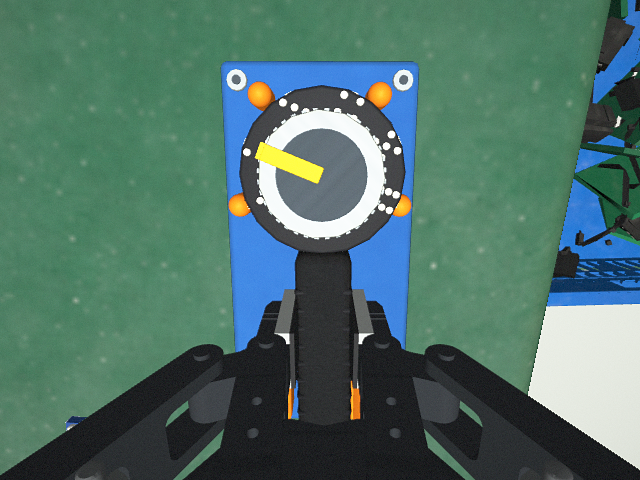

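View pics/s13z.png

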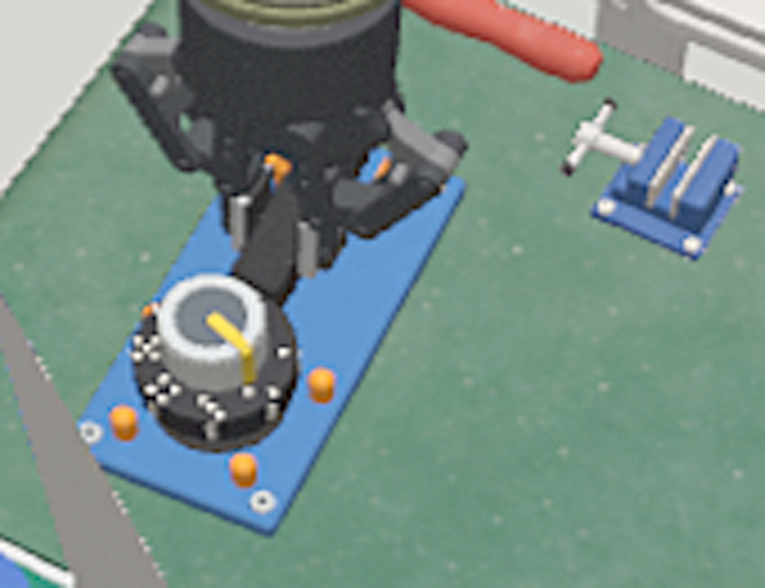

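Request:
move_arm(claw=[0, 0, 0, 0, 0, 0], dp=[[0, 0, 0.015], [0, 0, 0.015], [0, 0, 0.015], [0, 0, 0], [0, 0, 0], [0, 0, 0]], turn=[[0, 0, 0], [0, 0, 0], [0, 0, 0], [0, 0, 0], [0, 0, 0], [0, 0, 0]], grip_force=50)

```text
clock: 12.7
position: [0.5696, -0.2659, -0.0144]
ee_rot: [0.974, -0.22, 0.014, -0.053]
ft_force: [-0.7, -0.1, -5.2]
grip_width: 0.233
```

```bash
python3 - <<'E'
from h import *
o,im=snap("wrist","w14");r=state(o);e=meas(o,im);sl(o,e)
o,im=snap("scene","s14");zs(im,"s14z")
E
```

```text
t 12.7 p [ 0.5696 -0.2659 -0.0144] yaw -25.468553946548386 z [ 0.0508  0.0974 -0.9939] F [-0.722  -0.062  -5.1644] M [-0.1988  0.1076 -0.0028] w 0.23313399340735053 j [ 0.798   0.5803 -0.4791  1.6343  0.1763  0.9774 -0.1533]
disc ((321.12225341796875, 174.65493774414062), (90.9705581665039, 92.60293579101562), 1.9757472276687622)
post [257.9689  94.2435] 579 world [ 0.5842 -0.1771  0.022 ] tool [-0.0248 -0.09   -0.0267]
post [382.5123  93.8318] 529 world [ 0.6288 -0.1981  0.022 ] tool [ 0.0244 -0.0902 -0.0265]
post [236.669  208.8803] 426 world [ 0.5552 -0.2136  0.022 ] tool [-0.0354 -0.0448 -0.0318]
post [404.6119 209.6516] 353 world [ 0.6188 -0.2443  0.022 ] tool [ 0.0352 -0.0445 -0.0315]
sleeve top world [ 0.5939 -0.2151  0.0629]
```

View pics/w14.png

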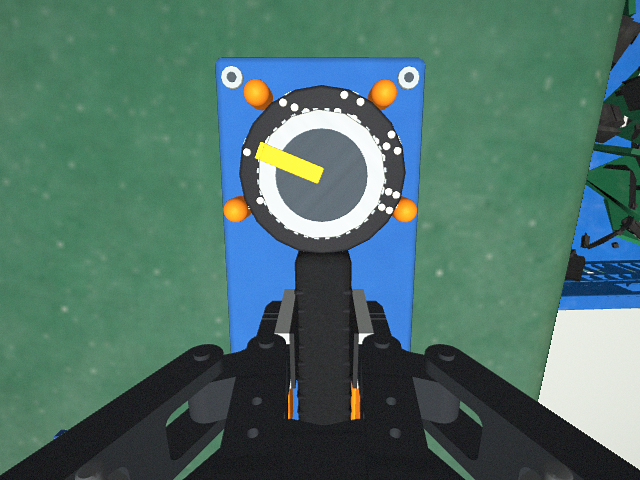

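View pics/s14z.png

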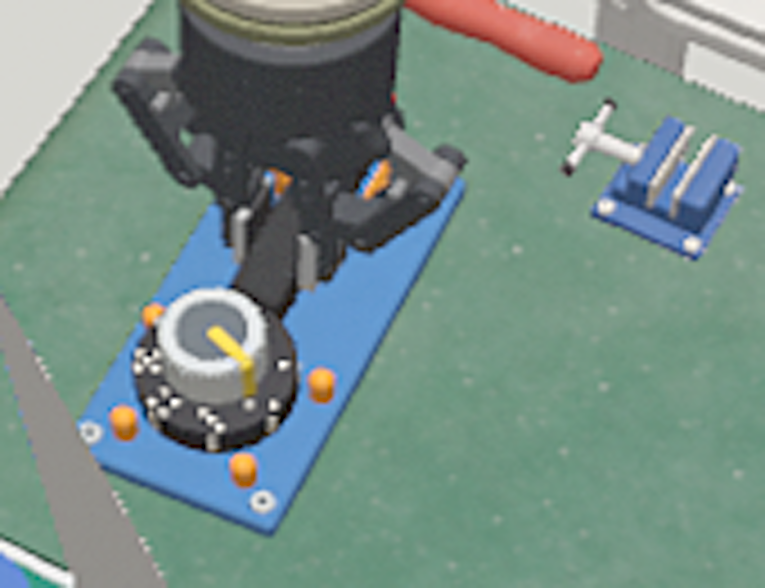

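Request:
move_arm(claw=[0, 0, 0, 0, 0], dp=[[0, 0.001, 0.01], [0, 0.001, 0.01], [0, 0, 0], [0, 0, 0], [0, 0, 0]], turn=[[0, 0, 0], [0, 0, 0], [0, 0, 0], [0, 0, 0], [0, 0, 0]])

```text
clock: 13.22
position: [0.5694, -0.266, -0.0185]
ee_rot: [0.974, -0.22, 0.014, -0.053]
ft_force: [-0.4, 0.7, -4.4]
grip_width: 0.233
```

Request:
move_arm(claw=[0, 0, 0, 0], dp=[[0, 0, 0.006], [0, 0, 0.004], [0, 0, 0], [0, 0, 0]], turn=[[0, 0, 0], [0, 0, 0], [0, 0, 0], [0, 0, 0]], grip_force=30)

```text
clock: 13.55
position: [0.5696, -0.266, -0.0188]
ee_rot: [0.974, -0.22, 0.014, -0.053]
ft_force: [-7.6, 0.8, 11.3]
grip_width: 0.232
```

```bash
python3 - <<'E'
from h import *
o,im=snap("wrist","w15");r=state(o);e=meas(o,im);sl(o,e)
E
```

```text
t 13.55 p [ 0.5696 -0.266  -0.0188] yaw -25.481788701907764 z [ 0.0506  0.0969 -0.994 ] F [-7.6478  0.799  11.3005] M [0.6113 1.7812 0.2092] w 0.23232868470255602 j [ 0.7962  0.586  -0.4772  1.6364  0.1795  0.9699 -0.1553]
disc ((321.62359619140625, 174.55535888671875), (90.86756896972656, 92.68598937988281), 3.5446321964263916)
post [255.9124  92.4443] 628 world [ 0.5843 -0.1772  0.022 ] tool [-0.0248 -0.0904 -0.0313]
post [383.6739  92.3794] 601 world [ 0.6285 -0.1982  0.022 ] tool [ 0.0242 -0.0904 -0.0311]
post [234.7298 209.8891] 496 world [ 0.5555 -0.2136  0.022 ] tool [-0.0351 -0.0454 -0.0362]
post [405.8774 210.7052] 424 world [ 0.6184 -0.244   0.022 ] tool [ 0.0347 -0.0451 -0.036 ]
sleeve top world [ 0.5941 -0.2151  0.0584]
```

Contact at the expected height (TCP z −18.8 mm). Releasing, then raising.

Request:
move_arm(claw=[0.45, 0.45, 0.45, 0.45, 0.45, 0.45], dp=[[0, 0, 0], [0, 0, 0], [0, 0, 0], [0, 0, 0], [0, 0, 0], [0, 0, 0]], turn=[[0, 0, 0], [0, 0, 0], [0, 0, 0], [0, 0, 0], [0, 0, 0], [0, 0, 0]])

```text
clock: 14.1
position: [0.5697, -0.2657, -0.0204]
ee_rot: [0.974, -0.22, 0.014, -0.053]
ft_force: [-0.0, 0.3, -0.0]
grip_width: 0.449
```

```bash
python3 - <<'E'
from h import *
o,im=snap("wrist","w16");r=state(o);e=meas(o,im);sl(o,e)
E
```

```text
t 14.1 p [ 0.5697 -0.2657 -0.0204] yaw -25.474319284309196 z [ 0.0509  0.0974 -0.9939] F [-0.0217  0.2755 -0.0485] M [-0.0695  0.0585  0.0156] w 0.4492538037923734 j [ 0.7959  0.588  -0.4769  1.6372  0.1799  0.9671 -0.1552]
disc ((322.5908203125, 175.1829376220703), (92.18944549560547, 93.7908935546875), 4.179285049438477)
post [255.1784  92.2226] 656 world [ 0.5842 -0.1772  0.022 ] tool [-0.0248 -0.0904 -0.0328]
post [384.313   92.1993] 607 world [ 0.6285 -0.1982  0.022 ] tool [ 0.0242 -0.0904 -0.0326]
post [234.0385 210.8423] 520 world [ 0.5556 -0.2136  0.022 ] tool [-0.035  -0.0454 -0.0378]
post [406.9087 211.733 ] 427 world [ 0.6185 -0.244   0.022 ] tool [ 0.0348 -0.045  -0.0375]
sleeve top world [ 0.5944 -0.2152  0.0584]
```

View pics/w16.png

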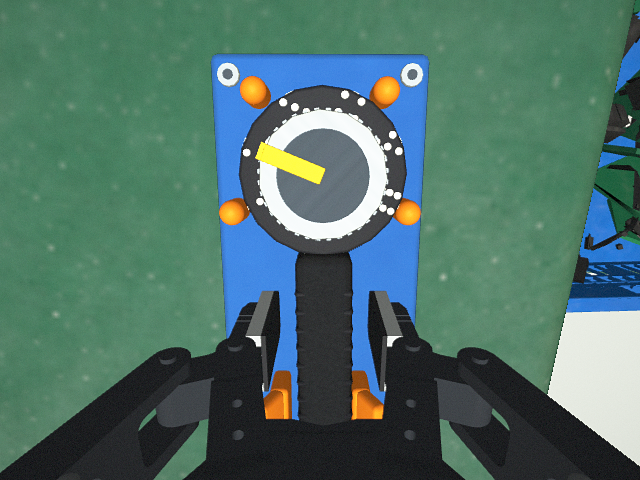

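Request:
move_arm(claw=[0.6, 0.8, 1, 1, 1, 1, 1, 1], dp=[[0, -0.005, -0.05], [0, -0.01, -0.1], [0, -0.015, -0.15], [0, -0.015, -0.15], [0, -0.015, -0.15], [0, 0, 0], [0, 0, 0], [0, 0, 0]], turn=[[0, 0, 0], [0, 0, 0], [0, 0, 0], [0, 0, 0], [0, 0, 0], [-0.07, 0, 0], [-0.07, 0, 0], [0, 0, 0]])

```text
clock: 14.82
position: [0.5704, -0.2637, 0.102]
ee_rot: [0.976, -0.218, 0.003, 0.001]
ft_force: [2.2, 0.8, -0.6]
grip_width: 1.0
```

Request:
move_arm(claw=[1, 1, 1], dp=[[0, 0, 0], [0, 0, 0], [0, 0, 0]], turn=[[0, 0, 0], [0, 0, 0], [0, 0, 0]])

```text
clock: 15.07
position: [0.568, -0.2677, 0.0998]
ee_rot: [0.975, -0.221, 0.002, -0.0]
ft_force: [-0.1, 0.0, -0.6]
grip_width: 1.0
```

```bash
python3 - <<'E'
from h import *
o,im=snap("wrist","w17");plan(o,(.593,-.215,.1),-25.5);e=meas(o,im,(90,320,230,415))
i,P=campose("wrist",o);print(onz(i,P,*e[0],.060))
o,im=snap("scene","s17");zs(im,"s17z")
E
```

```text
t 15.0667 p [ 0.568  -0.2677  0.0998] yaw -25.56714292249054 z [ 0.0032 -0.0007 -1.    ] F [-0.0942  0.0156 -0.571 ] M [0.0061 0.0391 0.0011] w 1.0003355563948697 j [ 0.7419  0.4458 -0.4857  1.5515  0.2178  1.1952 -0.2292]
dp [-0.0007 -0.2915 -0.0006] turn [-0.0009 -0.004  -0.0015]
disc ((323.5419616699219, 158.60353088378906), (44.11442184448242, 45.539459228515625), 4.807222843170166)
post [285.0875 107.0375] 160 world [ 0.5842 -0.177   0.022 ] tool [-0.0247 -0.0888  0.0778]
post [358.465  107.0955] 157 world [ 0.6286 -0.1982  0.022 ] tool [ 0.0245 -0.0888  0.078 ]
post [273.1419 174.8129] 155 world [ 0.5558 -0.2135  0.022 ] tool [-0.0346 -0.0436  0.0778]
post [371.1511 175.    ] 139 world [ 0.6184 -0.2436  0.022 ] tool [ 0.0348 -0.0434  0.078 ]
[ 0.5943 -0.2154  0.06  ]
```

View pics/w17.png

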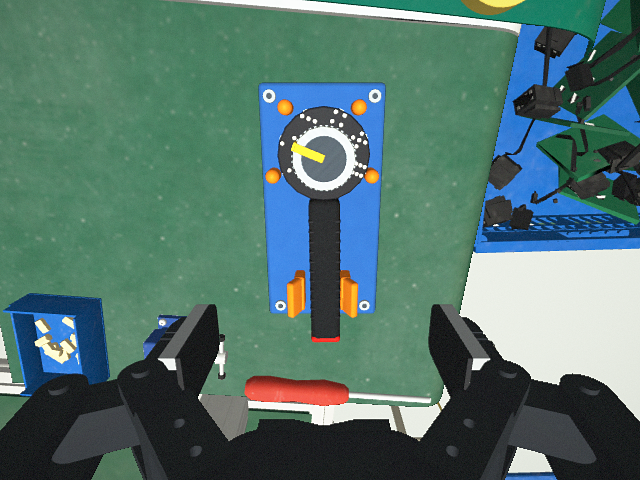

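View pics/s17z.png

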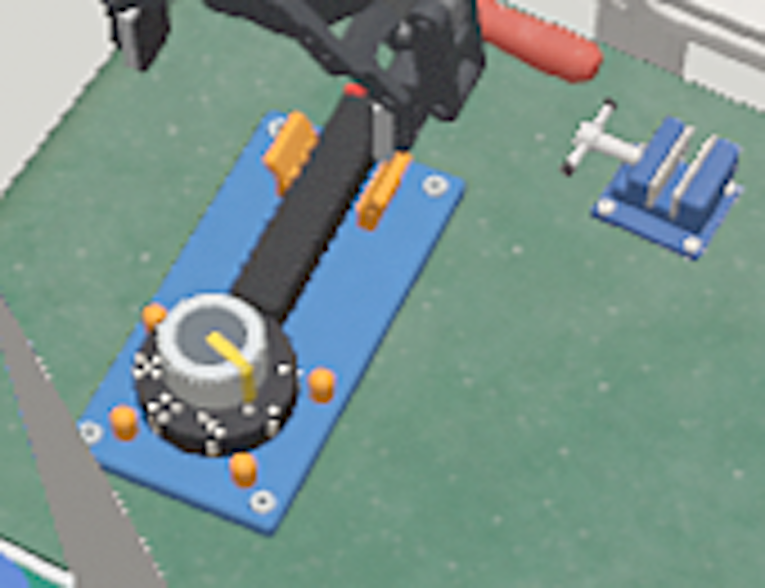

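Request:
move_arm(claw=[1, 1, 1, 1, 1], dp=[[0.002, -0.092, 0], [0, -0.1, 0], [0, -0.1, 0], [0, 0, 0], [0, 0, 0]], turn=[[0, -0.004, 0], [0, 0, 0], [0, 0, 0], [0, 0, -0.14], [0, 0, -0.14]])

```text
clock: 15.58
position: [0.5946, -0.2127, 0.1001]
ee_rot: [0.994, -0.109, 0.0, -0.0]
ft_force: [-0.3, 0.2, -0.1]
grip_width: 1.0
```

Request:
move_arm(claw=[1, 1, 1, 1, 1, 1, 1, 1], dp=[[0, 0, 0], [0, 0, 0], [0, 0, 0], [0, 0, 0], [0, 0, 0], [0, 0, 0], [0, 0, 0], [0, 0, 0]], turn=[[0, 0, -0.14], [0, 0, -0.14], [0, 0, -0.14], [0, 0, -0.14], [0, 0, -0.14], [0, 0, -0.14], [0, 0, -0.14], [0, 0, -0.14]])

```text
clock: 16.25
position: [0.5938, -0.2147, 0.1]
ee_rot: [0.946, 0.324, 0.0, -0.0]
ft_force: [0.1, 0.7, -0.5]
grip_width: 1.003
```

Request:
move_arm(claw=[1, 1, 1, 1, 1, 1], dp=[[0, 0, 0], [0, 0, 0], [0, 0, 0], [0, 0, 0], [0, 0, 0], [0, 0, 0]], turn=[[0, 0, -0.14], [0, 0, 0], [0, 0, 0], [0, 0, 0], [0, 0, 0], [0, 0, 0]])

```text
clock: 16.75
position: [0.5941, -0.2142, 0.1002]
ee_rot: [0.928, 0.372, 0.0, 0.0]
ft_force: [0.3, 0.7, -0.3]
grip_width: 1.002
```

```bash
python3 - <<'E'
from h import *
o,im=snap("wrist","w18");plan(o,(.5935,-.2152,.0),45)
i,P=campose("wrist",o)
for X in([.5935,-.2152,.06],[.5924,-.215,.06]):
    q=proj(i,P,np.array(X));print(q);cv2.circle(im,tuple(int(v) for v in q),3,(255,0,255),1)
cv2.imwrite("pics/w18m.png",im[:,:,::-1])
E
```

```text
t 16.75 p [ 0.5941 -0.2142  0.1002] yaw 43.72481515049171 z [ 0.0008 -0.0004 -1.    ] F [ 0.2636  0.681  -0.3426] M [-0.0472 -0.0067  0.0011] w 1.0019774337517955 j [ 0.8085  0.5093 -0.7163  1.5286  0.3465  1.2331  0.8029]
dp [-0.0059  0.0011  0.5011] turn [ 0.0011 -0.0003 -0.0283]
[318.5834 247.9449]
[317.558  246.6185]
```

View pics/w18m.png

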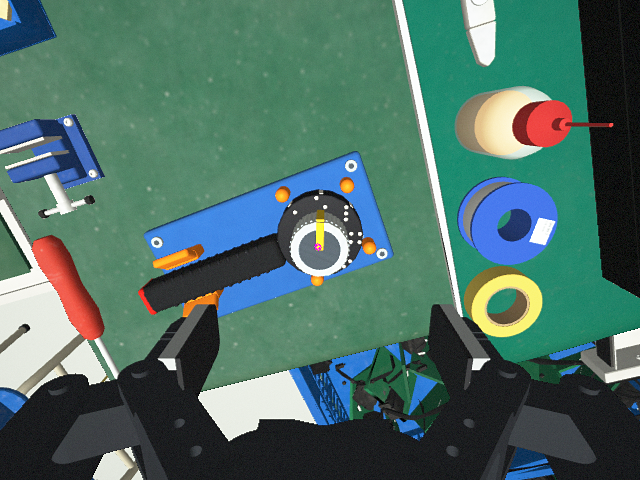

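Request:
move_arm(claw=[1, 1, 1, 1, 1, 1, 1, 1], dp=[[-0.008, 0, 0.08], [0, 0, 0.12], [0, 0, 0.12], [0, 0, 0.1], [0, 0, 0.06], [0, 0, 0.02], [0, 0, 0], [0, 0, 0]], turn=[[0, 0, 0], [0, 0, 0], [0, 0, 0], [0, 0, 0], [0, 0, 0], [0, 0, 0], [0, 0, 0], [0, 0, 0]])

```text
clock: 17.47
position: [0.5938, -0.2153, 0.0013]
ee_rot: [0.928, 0.373, 0.001, 0.001]
ft_force: [0.3, -0.7, 1.6]
grip_width: 1.0
```

Request:
move_arm(claw=[0.55, 0.55, 0.55, 0.55, 0.55], dp=[[0, 0, 0], [0, 0, 0], [0, 0, 0], [0, 0, 0], [0, 0, 0]], turn=[[0, 0, 0], [0, 0, 0], [0, 0, 0], [0, 0, 0], [0, 0, 0]], grip_force=60)

```text
clock: 17.88
position: [0.5932, -0.2154, 0.0006]
ee_rot: [0.928, 0.373, 0.0, 0.001]
ft_force: [0.7, 0.1, 0.3]
grip_width: 0.55
```

```bash
python3 - <<'E'
from h import *
o,im=snap("wrist","w19");state(o)
o,im=snap("scene","s19");zs(im,"s19z")
E
```

```text
t 17.8833 p [ 0.5932 -0.2154  0.0006] yaw 43.8163739154832 z [ 0.0012 -0.0006 -1.    ] F [0.7395 0.0924 0.2956] M [ 0.0459 -0.0306 -0.0019] w 0.5499008457463487 j [ 0.7808  0.6125 -0.672   1.6103  0.4215  1.0668  0.7558]
```

View pics/w19.png

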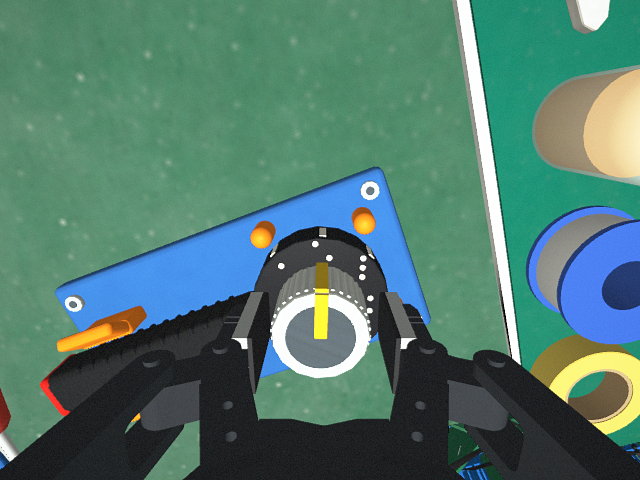

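View pics/s19z.png

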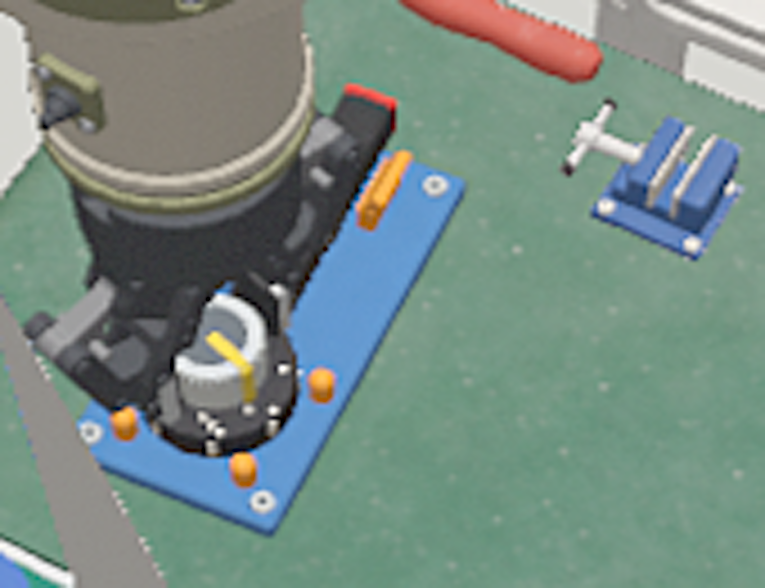

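Request:
move_arm(claw=[0, 0, 0, 0, 0, 0], dp=[[0, 0, 0], [0, 0, 0], [0, 0, 0], [0, 0, 0], [0, 0, 0], [0, 0, 0]], turn=[[0, 0, 0], [0, 0, 0], [0, 0, 0], [0, 0, 0], [0, 0, 0], [0, 0, 0]], grip_force=80)

```text
clock: 18.48
position: [0.5931, -0.2157, 0.0008]
ee_rot: [0.928, 0.373, 0.0, 0.001]
ft_force: [-3.5, -0.9, 5.7]
grip_width: 0.423
```

```bash
python3 - <<'E'
from h import *
o,im=snap("wrist","w20");state(o)
E
```

```text
t 18.4833 p [ 0.5931 -0.2157  0.0008] yaw 43.80550712758397 z [ 0.0008 -0.001  -1.    ] F [-3.4806 -0.9097  5.6847] M [-0.0311  0.5696 -0.0069] w 0.42271515471694243 j [ 0.7809  0.6123 -0.6719  1.61    0.4217  1.0675  0.7558]
```

View pics/w20.png

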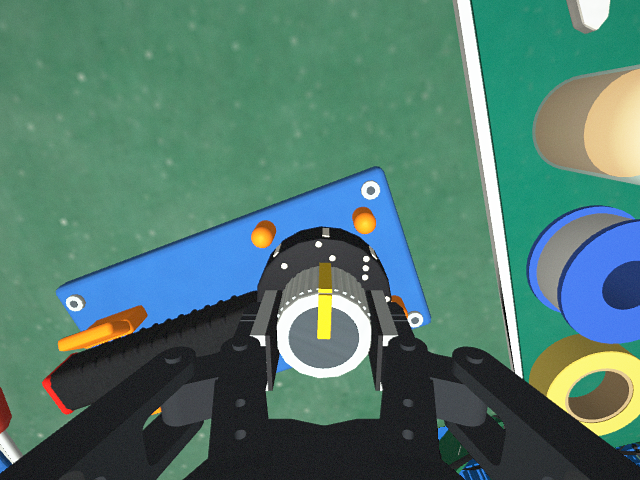

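Request:
move_arm(claw=[0, 0, 0, 0, 0, 0, 0], dp=[[0, 0, 0], [0, 0, 0], [0, 0, 0], [0, 0, 0], [0, 0, 0], [0, 0, 0], [0, 0, 0]], turn=[[0, 0, 0.1], [0, 0, 0.1], [0, 0, 0.1], [0, 0, 0.1], [0, 0, 0.1], [0, 0, 0], [0, 0, 0]])

```text
clock: 19.12
position: [0.5939, -0.2156, 0.0008]
ee_rot: [0.983, 0.186, 0.001, 0.001]
ft_force: [1.5, -2.1, 2.8]
grip_width: 0.415
```

```bash
python3 - <<'E'
from h import *
o,im=snap("wrist","w21");state(o)
E
```

```text
t 19.1167 p [ 0.5939 -0.2156  0.0008] yaw 21.457099686478 z [ 0.0024 -0.0012 -1.    ] F [ 1.5297 -2.1045  2.7912] M [-0.2984 -0.5617  0.0084] w 0.41465340524615135 j [ 0.7272  0.5904 -0.5963  1.6127  0.3694  1.0505  0.399 ]
```

View pics/w21.png

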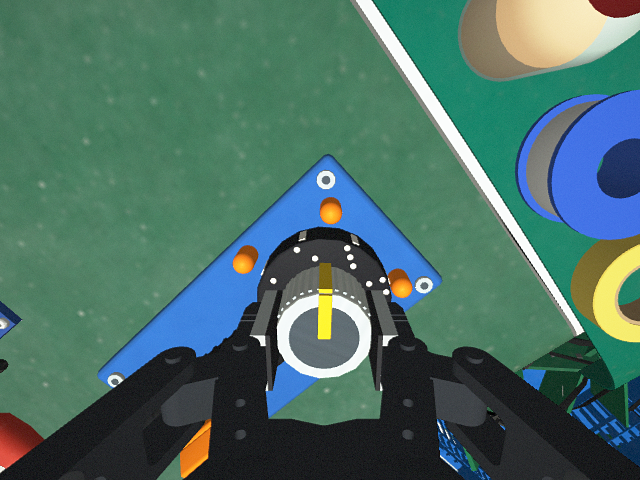

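Request:
move_arm(claw=[0, 0, 0, 0, 0, 0, 0, 0], dp=[[0, 0, 0], [0, 0, 0], [0, 0, 0], [0, 0, 0], [0, 0, 0], [0, 0, 0], [0, 0, 0], [0, 0, 0]], turn=[[0, 0, 0.13], [0, 0, 0.13], [0, 0, 0.13], [0, 0, 0.13], [0, 0, 0.13], [0, 0, 0.13], [0, 0, 0.13], [0, 0, 0.13]])

```text
clock: 19.83
position: [0.594, -0.2154, 0.0008]
ee_rot: [0.975, -0.222, 0.001, 0.0]
ft_force: [3.4, -1.8, 2.9]
grip_width: 0.414
```

Request:
move_arm(claw=[0, 0, 0, 0, 0, 0, 0, 0], dp=[[0, 0, 0], [0, 0, 0], [0, 0, 0], [0, 0, 0], [0, 0, 0], [0, 0, 0], [0, 0, 0], [0, 0, 0]], turn=[[0, 0, 0.13], [0, 0, 0.13], [0, 0, 0.13], [0, 0, 0.13], [0, 0, 0.13], [0, 0, 0.13], [0, 0, 0.13], [0, 0, 0.13]])

```text
clock: 20.5
position: [0.5939, -0.2156, 0.0008]
ee_rot: [0.807, -0.591, 0.001, -0.0]
ft_force: [3.4, -1.6, 3.0]
grip_width: 0.419
```

Request:
move_arm(claw=[0, 0, 0, 0, 0, 0, 0, 0], dp=[[0, 0, 0], [0, 0, 0], [0, 0, 0], [0, 0, 0], [0, 0, 0], [0, 0, 0], [0, 0, 0], [0, 0, 0]], turn=[[0, 0, 0.11], [0, 0, 0.11], [0, 0, 0.1], [0, 0, 0.1], [0, 0, 0], [0, 0, 0], [0, 0, 0], [0, 0, 0]])

```text
clock: 21.17
position: [0.5937, -0.2156, 0.0008]
ee_rot: [-0.701, 0.713, -0.001, 0.0]
ft_force: [1.9, -1.6, 5.0]
grip_width: 0.416
```

```bash
python3 - <<'E'
from h import *
o,im=snap("wrist","w22");state(o)
E
```

```text
t 21.1667 p [ 0.5937 -0.2156  0.0008] yaw -90.93213041171767 z [ 0.0021 -0.0008 -1.    ] F [ 1.8613 -1.5867  5.0176] M [-0.2907 -0.4694 -0.1293] w 0.4161227865133614 j [ 0.4441  0.5227 -0.2173  1.6298  0.1284  1.0008 -1.4012]
```

View pics/w22.png

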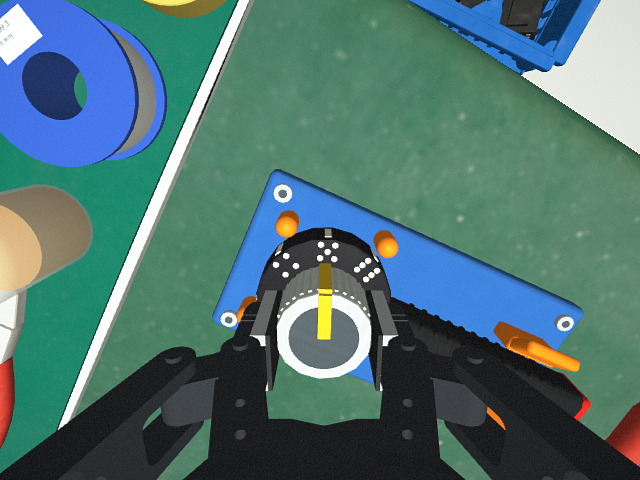

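Bar at (325,290) points straight at the 5-dot group (327,250), and the tool turned 134.7°. Releasing, then rising.

Request:
move_arm(claw=[0.6, 0.7, 1, 1, 1, 1, 1], dp=[[0, 0, 0], [0, 0, 0], [0, 0, 0], [0, 0, 0], [0, 0, 0], [0, 0, 0], [0, 0, 0]], turn=[[0, 0, 0], [0, 0, 0], [0, 0, 0], [0, 0, 0], [0, 0, 0], [0, 0, 0], [0, 0, 0]])

```text
clock: 21.8
position: [0.593, -0.2152, 0.0001]
ee_rot: [-0.7, 0.714, -0.0, 0.0]
ft_force: [0.8, 0.1, -0.3]
grip_width: 1.002
```

Request:
move_arm(claw=[1, 1, 1, 1, 1, 1, 1, 1], dp=[[0, 0, -0.05], [0, 0, -0.1], [0, 0, -0.15], [0, 0, -0.15], [0, 0, -0.15], [0, 0, -0.1], [0, 0, 0], [0, 0, 0]], turn=[[0, 0, 0], [0, 0, 0], [0, 0, 0], [0, 0, 0], [0, 0, 0], [0, 0, 0], [0, 0, 0], [0, 0, 0]])

```text
clock: 22.47
position: [0.5938, -0.2154, 0.1423]
ee_rot: [-0.7, 0.714, -0.002, 0.001]
ft_force: [-0.1, -0.6, -2.0]
grip_width: 1.002
```

```bash
python3 - <<'E'
from h import *
o,im=snap("wrist","w23");state(o)
o,im=snap("scene","s23");zs(im,"s23z")
E
```

```text
t 22.4667 p [ 0.5938 -0.2154  0.1423] yaw -91.16624556177966 z [ 0.0037 -0.0014 -1.    ] F [-0.1336 -0.6324 -1.9894] M [-0.057   0.0103 -0.0161] w 1.0017951860173286 j [ 0.4524  0.3848 -0.2285  1.5065  0.09    1.2566 -1.3785]
```

View pics/w23.png

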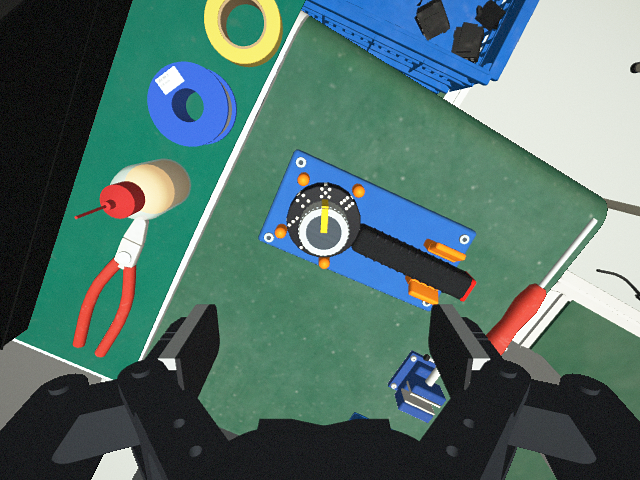

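View pics/s23z.png

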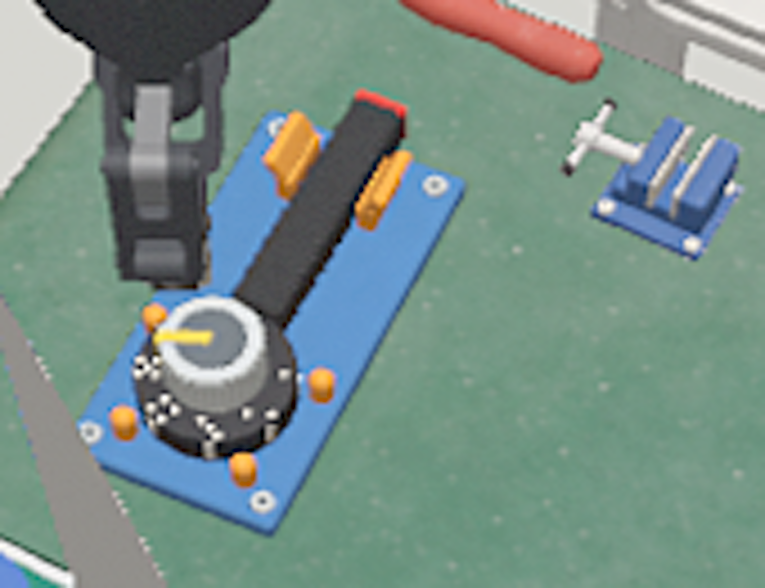

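```bash
python3 - <<'E'
from h import *
im=cv2.imread("pics/w23.png")[:,:,::-1].copy()
cv2.imwrite("pics/w23z.png",cv2.resize(im[140:320,250:490],None,fx=3.2,fy=3.2,interpolation=cv2.INTER_CUBIC)[:,:,::-1])
o=obs();iw,Pw=campose("wrist",o);isc,Ps=campose("scene")
sc=cv2.imread("pics/s23.png")[:,:,::-1].copy()
for n,(I,P,g,roi) in dict(w=(iw,Pw,im,(455,265,482,310)),s=(isc,Ps,sc,(300,180,330,210))).items():
    for c,a,b in blobs(g,(0,140,80),(6,255,255),8,roi)[0]: print(n,c,a,b,onz(I,P,*c,.024))
# bar
for c,a,b in blobs(im,(22,120,120),(35,255,255),20,(300,190,350,260))[0]: print("bar",c,a,b)
E
```

```text
w [468.2772 290.396 ] 101 [460 279  16  23] [ 0.5248 -0.3426  0.024 ]
s [314.1071 193.8214] 28 [309 191  11   7] [ 0.5308 -0.3467  0.024 ]
bar [324.6129 202.0323] 31 [322 200   7   5]
bar [324.0824 219.1923] 182 [320 206   9  27]
```

View pics/w23z.png

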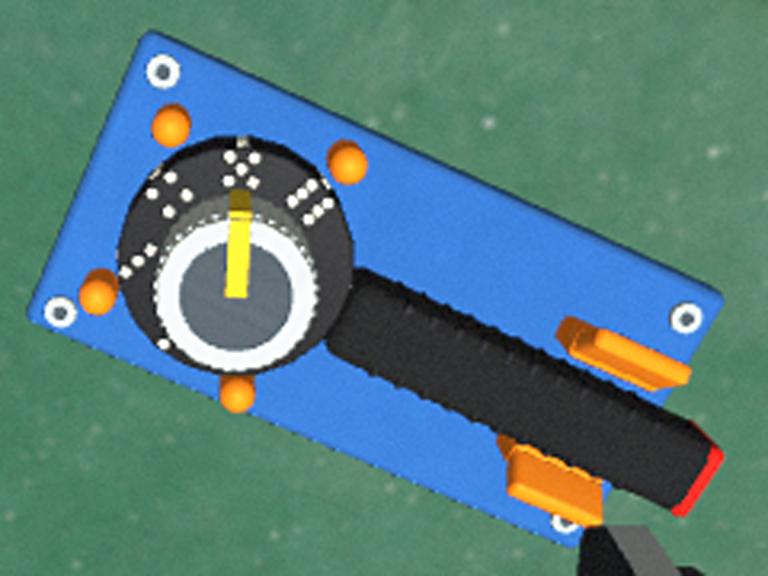

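Request:
move_arm(claw=[1, 1, 1, 1, 1, 1, 1, 1], dp=[[0, 0, -0.1], [0.1, 0.05, -0.1], [0.15, 0.08, -0.05], [0.16, 0.08, 0], [0.16, 0.08, 0], [0.16, 0.08, 0], [0.16, 0.05, 0], [0, 0, 0]], turn=[[0, 0, 0], [0, 0, 0], [0, 0, 0], [0, 0, 0], [0, 0, 0], [0, 0, 0], [0, 0, 0], [0, 0, 0]])

```text
clock: 23.23
position: [0.4996, -0.3992, 0.1885]
ee_rot: [-0.696, 0.718, 0.0, -0.002]
ft_force: [-0.4, -0.7, -0.2]
grip_width: 1.001
```

```bash
python3 - <<'E'
from h import *
o,a=snap("top","t24");o,b=snap("scene","s24");zs(b,"s24z")
cv2.imwrite("pics/t24z.png",cv2.resize(a[150:290,270:430],None,fx=4.5,fy=4.2,interpolation=cv2.INTER_CUBIC)[:,:,::-1])
it,Pt=campose("top");isc,Ps=campose("scene")
ct=[x for x in blobs(a,(0,140,80),(6,255,255),6,(370,200,425,270))[0]];cs=[x for x in blobs(b,(0,140,80),(6,255,255),6,(300,180,330,210))[0]]
print(ct,cs)
if ct and cs: print(tri([ray(it,Pt,*ct[0][0]),ray(isc,Ps,*cs[0][0])]))
E
```

```text
[(array([402.9762, 237.3571]), np.int32(42), array([399, 231,   9,  14], dtype=int32))] [(array([314.25  , 193.8929]), np.int32(28), array([309, 191,  11,   7], dtype=int32))]
[ 0.5294 -0.339   0.0353]
```

View pics/t24z.png

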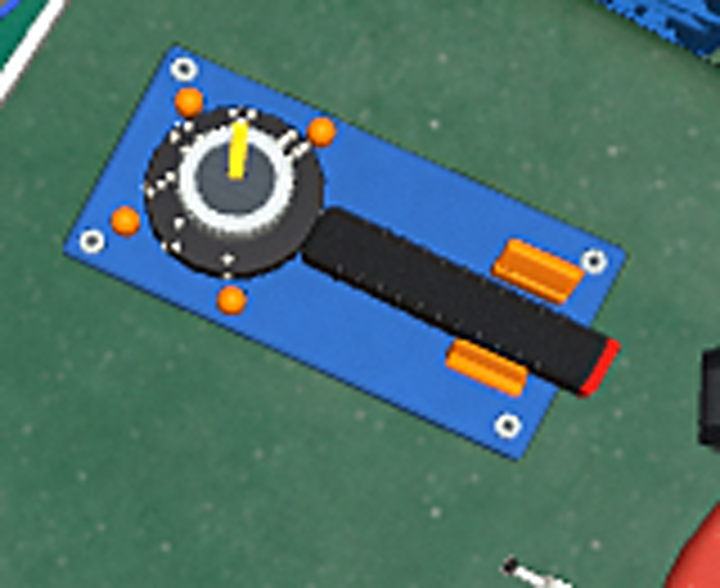

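View pics/s24z.png

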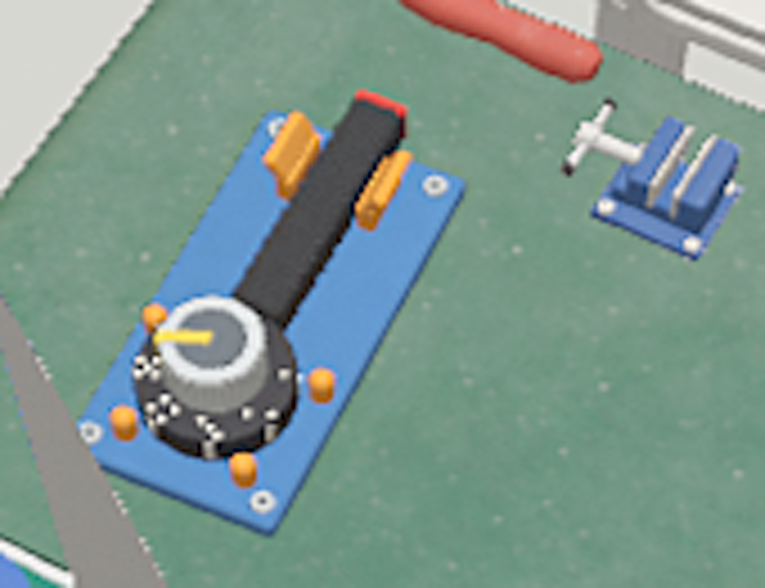

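```bash
python3 - <<'E'
from h import *
a=cv2.imread("pics/top0.png")[:,:,::-1].copy();b=cv2.imread("pics/t24.png")[:,:,::-1].copy()
for lo,hi,n in(((0,150,100),(5,255,255),"red"),((22,120,120),(35,255,255),"yellow"),((108,150,60),(122,255,255),"blue")):
    for g in(a,b): print(n,[(c.round(1).tolist(),int(s)) for c,s,_ in blobs(g,lo,hi,80,(150,80,500,430))[0]])
cv2.imwrite("pics/t24f.png",b[:,:,::-1])
E
```

```text
red [([228.7, 166.8], 186), ([178.5, 246.4], 436), ([193.1, 254.5], 442), ([435.8, 269.7], 716)]
red [([228.7, 167.0], 181), ([178.4, 246.5], 440), ([193.1, 254.5], 440), ([432.3, 275.8], 537)]
yellow [([286.7, 101.0], 589)]
yellow [([286.8, 101.2], 595)]
blue [([258.8, 136.6], 1028), ([349.3, 211.7], 3518), ([379.6, 310.9], 542)]
blue [([258.8, 136.6], 1027), ([334.7, 216.8], 1652), ([369.8, 200.1], 865), ([379.6, 310.9], 539)]
```

View pics/t24.png

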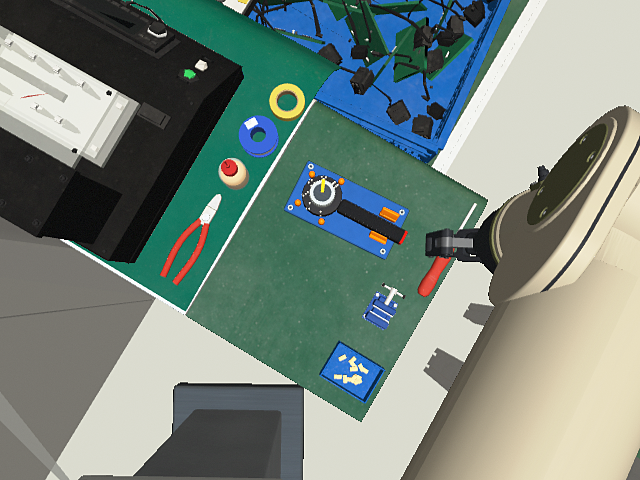

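Request:
move_arm(claw=[1, 1, 1, 1, 1, 1], dp=[[0, 0, 0], [0, 0, 0], [0, 0, 0], [0, 0, 0], [0, 0, 0], [0, 0, 0]], turn=[[0, 0, 0], [0, 0, 0], [0, 0, 0], [0, 0, 0], [0, 0, 0], [0, 0, 0]])

```text
clock: 23.83
position: [0.5055, -0.3911, 0.1903]
ee_rot: [-0.7, 0.714, -0.0, 0.0]
ft_force: [-0.8, 0.1, -0.3]
grip_width: 1.0
```

```bash
python3 - <<'E'
from h import *
state(obs());print(manip.hand_in())
E
```

```text
t 23.8333 p [ 0.5055 -0.3911  0.1903] yaw -91.13529083602903 z [ 0.0009 -0.0004 -1.    ] F [-0.7561  0.0593 -0.2863] M [ 0.0028 -0.0545 -0.0269] w 1.0003216890237032 j [ 0.6908  0.368  -0.1367  1.4225  0.0501  1.3535 -1.0382]
the job is handed in; nothing more can be done
None
```

The torque wrench is in the blue setting stand, scale up, with the sleeve clicked in at 5. I handed the job in at 23.8 s with the gripper open and clear of everything. I laid the wrench in the fork and posts, let go and backed off, then gripped the sleeve, turned it about 135° clockwise from 2 to 5, and let go again.

**Last checks:**
- **Setting:** after release, the yellow bar points at the five-dot group.
- **Seating:** the head sits inside the four posts and the handle in the fork. The top of the red end cap measures about 35 mm above the table, against the 36 mm expected for a wrench lying flat.
- **Bystanders:** every one I compared with the first picture is where it was. The gripper hid part of the red screwdriver in that last view, so I could only see that its visible part had not moved. I checked the pin bin only by eye.

**What disagreed or went wrong:**
- **Fingertips:** they end about 37 mm short of the reported TCP. My first close therefore shut above the handle without touching it, and I corrected for the offset from the pictures.
- **First lowering:** I was about 3 mm off sideways, touched the stand with about 14 N, and the wrench tipped about 7° in the grip. I lifted, re-centred and levelled it, and it then went in cleanly.
- **Resting position:** turning the sleeve left the handle about 1.4° to one side, against one fork cheek. That is within the stand's 2.5 mm of play, so I left it.

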